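# Turn the trolley wheel by its spokes until the valve stem is at the top

## Robot

A 6-joint arm with a two-finger parallel gripper is mounted at the origin on the work surface. World frame = base frame: x ahead of the robot, y to its left, z up, the work surface at z = 0. Lengths are in m, angles in rad, forces in N, time in s.
With the tool pointing down it reaches from about 0.35 to 0.975 m from the base axis. Payload 4.9 kg.
Tool frame: the origin (TCP) lies between the finger pads; the fingertips stand 8 mm ahead of it and the grasp point (between the pads) lies 11 mm behind it; z points along the fingers, y is the direction in which the jaws open and shut (so a half turn about z gives the same grasp; the last joint's range is limited). The gripper opens to 85 mm and grips with 20 to 120 N. Pads are 22 mm wide; open, the fingers measure 114 mm over their backs; the gripper's body (76 mm by 85 mm) begins 54 mm behind the grasp point. The pads swing forward as they close: fully open they stand 13 mm farther back than shut.
Start: joints at [1.171, 0.053, 1.613, -0, 1.476, -0.119], TCP at [0.173, 0.601, 0.239] pointing down, gripper open.
Joint ranges: [-3.01, 3.01], [-1.01, 2.22], [0.06, 2.58], [-1.02, 4.17], [0.09, 2.62], [-3.14, 3.14]. Speed limits (rad/s): [2.57, 2.57, 3.14, 3.14, 3.14, 3.14].

## Interface

Orientations are given as a rotation vector (axis times angle).
In Python, from station import ctrl gives the robot as it stands. The module is installed in compiled form; this text tells all that it offers.
- The arm moves only by the shell command python3 -m creep 'ROWS' [FORCE]. ROWS is JSON, a list of rows, each an object with "hand": the opening, from 0 (shut) to 1 (fully open); "translation": the shift along the tool's x, y, z in cm, a list of three; "delta_rot": the turn, a rotation vector about the tool's x, y, z in degrees, a list of three. A call has 1 to 8 rows; each row shifts and turns the commanded pose from where the row before left it, along the tool's axes as they then stand; what a row does not reach is not made up. A row lasts 1/8 s, in which the tool goes at most 62.5 mm and 10.7 degrees, less where a joint would pass 70% of its speed; a pose out of reach is approached as far as the arm can. A call with a gripper value outside its range is refused whole. The fingers move at their own pace and stop on an object; FORCE is the grip in N (left out, the last holds). Time passes only in rows, so rows that do not move let the fingers close. It gives the time, the measured TCP pose, the force and the opening at its end, in the units of the state.
- ctrl.get_obs(): the state, without advancing time (a new reading comes with each control period).
- ctrl.get_image(name): name is "side" or "top" or "wrist"; returns (picture, depth): 420x560x3 uint8, red, green, blue; 420x560 float32, m along the optical axis (not along the pixel's ray), 0 where there is no reading.
- ctrl.calibration(name): a dict with "fx", "fy", "cx", "cy" (pixels), "T" (4x4, takes a point from camera to world coordinates). Camera axes: x right, y up, looking along -z (the intrinsics and any distortion apply to the point x, -y, -z); pixel columns grow to the right and rows downward; lengths in m; the calibration is good to about 2 mm. A picture is of the moment at which its call begins: read the wrist's pose just before it. calibration takes no time and is no camera call; for the wrist camera it gives the pose at the moment of the call.
- ctrl.finish_job(): hands the job in, once; it reports no verdict.
The state is a dict: "t": time; "q": joint angles; "dq": joint speeds; "effort": joint torques, N m; "tool_pos": TCP position; "tool_rot": TCP orientation; "contact_force": force on the tool from outside, world axes, zero at the start; "wrist_torque": the same for the moment, N m; "opening": finger opening in m.
Only numpy, scipy, OpenCV 4.12 (cv2) and the standard library are available. Lean on these libraries where they do the work, as an engineer would, in place of code of your own. Each camera call takes 0.05 s, during which the arm holds its last target.

## Task

The trolley wheel sits with its axle in the open-topped stand on the bench: turn it by pushing its spokes, one after another, with the fingertips until the valve stem is at twelve o'clock, straight above the axle, ready for the air chuck, and leave the wheel at rest there. Push only on the spokes, not on the tyre or the valve stem, do not lift the axle in its slots, and leave everything else on the bench where it is.

Things in the scene. Friction and masses are not known exactly. Their poses are not given: they have to be found in the camera images.
- hub (a point): centre of the 300 mm trolley wheel, on its level axle, 165 mm above the bench. The frame does not turn with the wheel: x along the axle, away from the robot's side, y to the left seen from the robot, z up; the wheel's plane is y-z. Hub 40 mm thick, 76 mm long, with 52 mm end flanges. The wheel's upper half is open from the front (the robot's side)
- spoke (a point): point on the wheel's middle plane half-way along one of five like spokes, 72 degrees apart, open between; radius 61 mm. z points outwards. A spoke is two 12 mm round steel bars, front and rear: the front bar's centre line runs straight from radius 20 mm at x = -32 mm to radius 103 mm at x = -10 mm of hub; the rear one is its mirror image
- wheel (a joint): turn of the wheel, rad, counting whole turns: 0 or any whole turn = stem straight above the axle; grows clockwise seen from the robot. At value q the stem is at q, the spokes at q + 36, 108, 180, 252, 324 degrees, clockwise from the top. Angle a, radius r: y = -r sin a, z = r cos a of hub. The bearing drags (0.2 N m: 4 N at radius 50 mm) and the wheel stays where left
- valve (a point): middle of the valve stem, 85 mm from the wheel's centre, in the wheel's middle plane, midway between two spokes: a brass pin 10 mm thick in an 18 mm black rubber foot, reaching from the rim inwards to radius 70 mm. Its z axis points from the wheel's centre outwards along the stem: vertical when the stem is at the top
- axle (a joint): height, m, by which the axle is lifted in the stand's slots, which are open at the top: 0 when it lies at the bottom. Axle and wheel together weigh just under 1 kg; only their weight keeps them down. The axle is 12 mm thick and sticks out to x = -75 and +75 mm of hub, with nuts 20 mm across at the ends
- stand: grey steel stand, fixed to the bench: base plate 170 by 200 by 10 mm, origin at its underside below the wheel's centre, axes along those of hub. Two uprights, 34 mm wide (along y) and 8 mm thick, at x = -55 and +55 mm, reach 14 mm above the axle line
- tyre: black tyre, turning with the wheel, origin at the wheel's centre: round section 42 mm thick, radii 108 to 150 mm, x from -21 to +21 mm of hub. Inside it the aluminium rim, radii 102 to 110 mm, 34 mm wide
- stem: the valve stem as a body turning with the wheel; origin at the wheel's centre, not at the stem
- gauge: a tyre pressure gauge with a 60 mm black dial and a steel tube, about 165 mm long, 28 mm high, lying flat; a bystander, origin at its underside
- spanner: a 170 mm steel spanner lying flat; a bystander, origin at its underside
- screwdriver: a 200 mm screwdriver lying flat; a bystander, origin at its underside
- lube: an aluminium spray can, 52 mm across, 130 mm tall, standing; a bystander, origin at its underside
- tape: a roll of black tape, 90 mm across, 25 mm high, lying flat; a bystander, origin at its underside
- bearing: a steel bearing ring, 42 mm across, 12 mm high, lying flat; a bystander, origin at its underside

How it is judged:
At the end, for the whole second after the job is handed in: The valve stem is within 0.09 rad (5 degrees) of straight above the axle, the wheel is at rest (under 0.05 rad/s), the axle lies in its slots (lifted less than 3 mm), and every bystander is within 20 mm of where it began (angle between valve's own z axis and vertical below 0.09 rad and velocity of joint wheel between -0.05 and 0.05 rad/s and value of joint axle below 0.003 m and distance of each of gauge, spanner, screwdriver, lube, tape, bearing from where it was at the start of the episode below 0.02 m); the robot touches nothing.
It fails at once if the robot pushes on the tyre (over 5 N) (contact force between any of the fingers, the arm and tyre above 5 N).
It fails at once if the robot pushes on the valve stem (over 3 N) (contact force between any of the fingers, the arm and stem above 3 N).
It fails at once if the axle is lifted in its slots by more than 6 mm (value of joint axle above 0.006 m).
It fails at once if a bystander is moved by more than 20 mm (distance of any of gauge, spanner, screwdriver, lube, tape, bearing from where it was at the start of the episode above 0.02 m).
It also fails if it takes over 72 s, if anything falls off the work surface, if the arm or the gripper's body presses on something with over 40 N, if the wrist force passes 120 N, or if a joint passes its speed limit or range.

## Working session

There is one attempt and no reset: what is moved stays moved. The work goes in short steps, Python scripts to look and compute and a shell command to move; the robot and the scene stay as the last step left them, time stands still between calls to the robot, and variables do not carry over. Pictures are saved under pics/ and viewed, and the job is handed in when it is done.

```bash
mkdir -p pics; ls
python3 - <<'E'
from station import ctrl
import cv2,numpy as np
o=ctrl.get_obs();print(o)
for n in("side","top","wrist"):
    c=ctrl.calibration(n);print(n,{k:(np.round(v,3).tolist() if k=="T" else v) for k,v in c.items()})
    p,d=ctrl.get_image(n);cv2.imwrite(f"pics/{n}0.png",p[:,:,::-1]);np.save(f"pics/{n}0.npy",d)
E
```

```text
pics
{'t': 0.0, 'q': array([ 1.17098095e+00,  5.33643946e-02,  1.61430861e+00, -8.79361404e-06,
        1.47602182e+00, -1.19010174e-01]), 'dq': array([-0.00026156, -0.00085447, -0.00045689,  0.00062693,  0.00021822,
       -0.00039366]), 'effort': array([ 5.25568248e-04, -3.93680584e+01, -3.70179176e+01, -1.37262286e-04,
        7.02381876e-03,  2.65328794e-05]), 'tool_pos': array([0.17297121, 0.59994379, 0.23804962]), 'tool_rot': array([-0.4395642 , -3.11015158,  0.00319458]), 'contact_force': array([-0.11723357,  0.41842277, -0.51996799]), 'wrist_torque': array([ 0.03277029,  0.02707512, -0.03713245]), 'opening': 0.08493712714627122}
side {'fx': 500.1419133172089, 'fy': 500.1419133172089, 'cx': 283.05851719834055, 'cy': 214.72150877301, 'T': [[0.955, 0.163, -0.247, 0.318], [-0.296, 0.561, -0.773, -0.855], [0.012, 0.812, 0.584, 0.867], [0.0, 0.0, 0.0, 1.0]]}
top {'fx': 459.64588764793007, 'fy': 459.64588764793007, 'cx': 280.8739845533625, 'cy': 212.57756691716295, 'T': [[-0.049, 0.978, -0.2, 0.354], [-0.999, -0.049, 0.006, 0.054], [-0.004, 0.2, 0.98, 1.383], [0.0, 0.0, 0.0, 1.0]]}
wrist {'fx': 314.7354365188741, 'fy': 314.7354365188741, 'cx': 270.4324012380281, 'cy': 205.65900895870232, 'T': [[0.276, -0.921, -0.276, 0.101], [0.961, 0.264, 0.081, 0.622], [-0.001, -0.287, 0.958, 0.373], [0.0, 0.0, 0.0, 1.0]]}
```

View pics/side0.png

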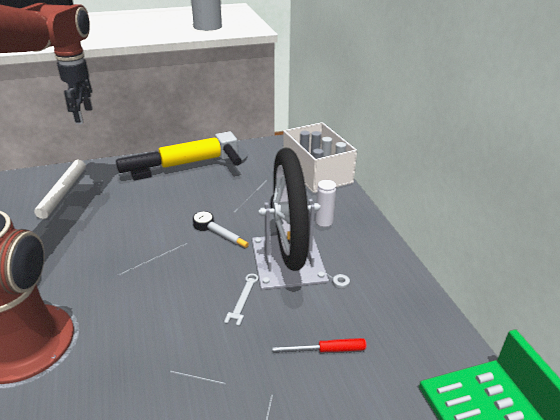

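View pics/top0.png

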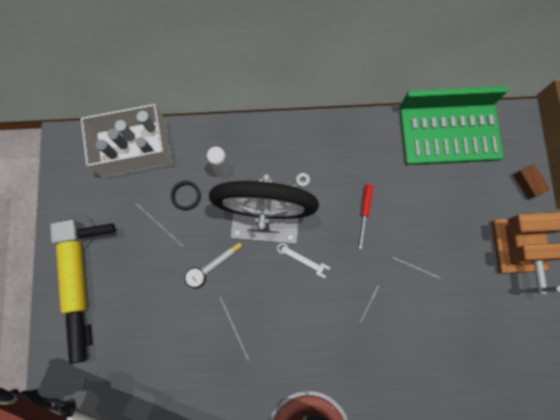

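View pics/wrist0.png

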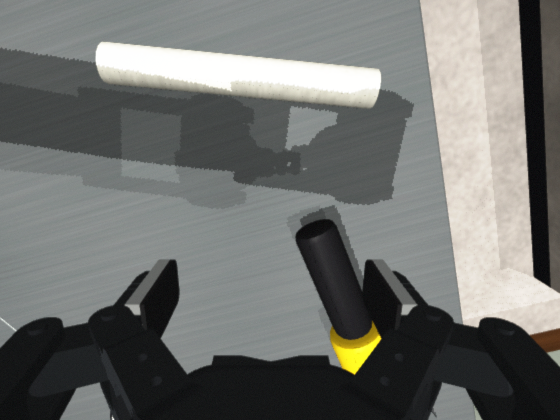

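```bash
cat > h.py <<'E'
import numpy as np,cv2
from station import ctrl
def pts(n,d,c=None):
    c=c or ctrl.calibration(n)
    v,u=np.mgrid[:d.shape[0],:d.shape[1]]
    P=np.stack([(u-c['cx'])/c['fx']*d,-(v-c['cy'])/c['fy']*d,-d],-1)
    return P@c['T'][:3,:3].T+c['T'][:3,3]
def crop(p,r0,r1,c0,c1,s,f):
    cv2.imwrite(f,cv2.resize(p[r0:r1,c0:c1,::-1],None,fx=s,fy=s,interpolation=cv2.INTER_CUBIC))
E
python3 - <<'E'
from h import *
A=[]
for n,(r0,r1,c0,c1) in {"side":(140,280,262,318),"top":(172,228,200,325)}.items():
    d=np.load(f"pics/{n}0.npy");p=cv2.imread(f"pics/{n}0.png")[:,:,::-1]
    W=pts(n,d);m=np.zeros(d.shape,bool);m[r0:r1,c0:c1]=1
    m&=(p.max(2)<60)&(d>0)&(W[...,2]>0.03)
    q=W[m];A.append(q);print(n,len(q),q.min(0),q.max(0),np.median(q,0))
    crop(p,r0-10,r1+20,c0-30,c1+30,4 if n=="side" else 4,f"pics/{n}0c.png")
    from scipy.optimize import least_squares
    def f(a):
        nn=np.array([np.cos(a[3]),np.sin(a[3]),0]);v=q-np.array([a[0],a[1],a[2]])
        x=v@nn; r=np.sqrt(np.maximum((v**2).sum(1)-x**2,1e-9)); return np.hypot(r-.129,x)-.021
    s=least_squares(f,[.57,.09,.165,0],loss="soft_l1",f_scale=.003);print(s.x,np.abs(s.fun).mean())
q=np.vstack(A)
s=least_squares(f,[.57,.09,.165,0],loss="soft_l1",f_scale=.003);print(s.x,np.abs(s.fun).mean())
E
```

```text
side 1975 [ 0.5973305  -0.05816253  0.03501288] [0.64862504 0.22031878 0.3172156 ] [ 0.61570405 -0.02620151  0.22441753]
[ 0.63642887  0.09294025  0.16563825 -0.13704523] 0.0010189727227724425
top 2064 [ 0.59838431 -0.05281512  0.03927989] [0.66487206 0.23429022 0.3190339 ] [0.62962799 0.08616134 0.28686374]
[ 0.63729825  0.09327544  0.16533265 -0.13658022] 0.0010935359131633942
[ 0.63687511  0.09296213  0.16539794 -0.13836422] 0.0010983567648371543
```

View crops.

View pics/side0c.png

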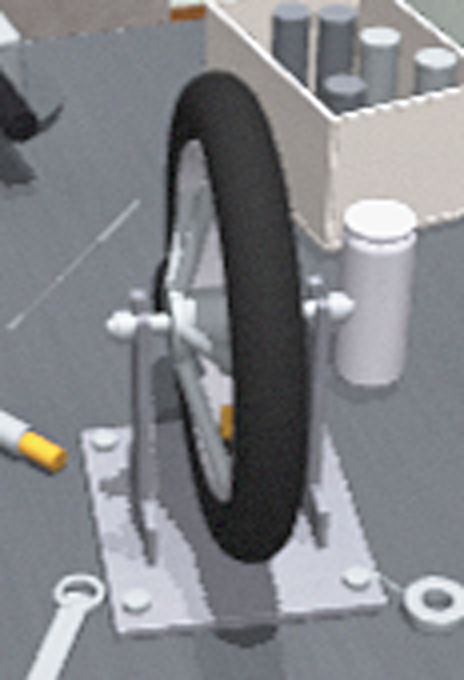

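View pics/top0c.png

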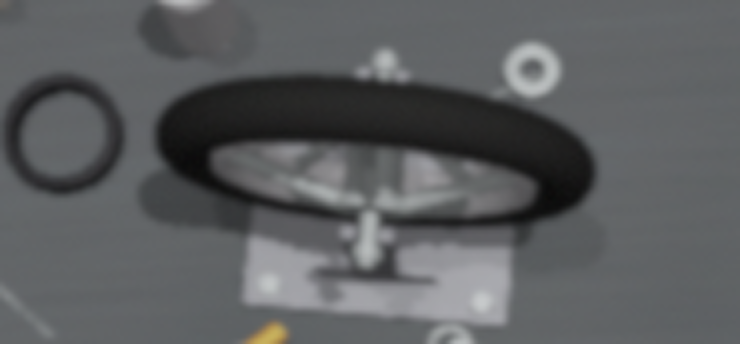

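```bash
cat >> h.py <<'E'
H=np.array([.6369,.0930,.1654]);YAW=-.1375
ex=np.array([np.cos(YAW),np.sin(YAW),0]);ey=np.array([-np.sin(YAW),np.cos(YAW),0]);ez=np.array([0,0,1.])
R=np.stack([ex,ey,ez],1)
def toH(p): return (np.asarray(p)-H)@R
def ray(n,u,v,c=None):
    c=c or ctrl.calibration(n)
    d=c['T'][:3,:3]@np.array([(u-c['cx'])/c['fx'],-(v-c['cy'])/c['fy'],-1]);return c['T'][:3,3],d
def onplane(n,u,v,x=0,c=None):
    o,d=ray(n,u,v,c);t=(x-(o-H)@ex)/(d@ex);q=toH(o+t*d);return q,np.degrees(np.arctan2(-q[1],q[2])),np.hypot(q[1],q[2])
E
python3 - <<'E'
from h import *
p=cv2.imread("pics/side0.png");h=cv2.cvtColor(p,cv2.COLOR_BGR2HSV)
m=(h[...,1]>120)&(h[...,0]>8)&(h[...,0]<35);m[:, :275]=0;m[:,310:]=0;m[:200]=0
v,u=np.nonzero(m);print(list(zip(u,v)))
d=np.load("pics/side0.npy");W=pts("side",d)
print(toH(W[m]).round(3))
for a,b in zip(u,v): print(a,b,onplane("side",a,b)[1:])
E
```

```text
[(np.int64(288), np.int64(232)), (np.int64(289), np.int64(232)), (np.int64(290), np.int64(232)), (np.int64(288), np.int64(233)), (np.int64(289), np.int64(233)), (np.int64(290), np.int64(233)), (np.int64(288), np.int64(234)), (np.int64(289), np.int64(234)), (np.int64(288), np.int64(235)), (np.int64(289), np.int64(235)), (np.int64(290), np.int64(235)), (np.int64(288), np.int64(236)), (np.int64(289), np.int64(236)), (np.int64(287), np.int64(237)), (np.int64(288), np.int64(237)), (np.int64(289), np.int64(237)), (np.int64(287), np.int64(238)), (np.int64(288), np.int64(238)), (np.int64(289), np.int64(238)), (np.int64(288), np.int64(239)), (np.int64(289), np.int64(239))]
[[-0.003 -0.002 -0.07 ]
 [-0.     0.    -0.072]
 [ 0.002 -0.004 -0.069]
 [-0.004 -0.005 -0.071]
 [-0.001 -0.005 -0.071]
 [ 0.002 -0.003 -0.073]
 [-0.004 -0.008 -0.071]
 [-0.001 -0.005 -0.074]
 [-0.004 -0.005 -0.077]
 [-0.001 -0.007 -0.076]
 [ 0.002 -0.005 -0.078]
 [-0.003 -0.004 -0.081]
 [-0.001 -0.006 -0.079]
 [-0.005  0.    -0.087]
 [-0.003 -0.004 -0.084]
 [-0.001 -0.006 -0.082]
 [-0.006 -0.004 -0.087]
 [-0.004 -0.006 -0.
[... 933 characters left out ...]
), np.float64(0.09595867808719381))
289 236 (np.float64(179.84567019071784), np.float64(0.08425158158454449))
287 237 (np.float64(-165.86914326827593), np.float64(0.11251522148341615))
288 237 (np.float64(-172.2939081530135), np.float64(0.09891099121402148))
289 237 (np.float64(179.63195874086176), np.float64(0.08722542191407963))
287 238 (np.float64(-166.3925352346304), np.float64(0.115438741856575))
288 238 (np.float64(-172.70233639056934), np.float64(0.101875563828522))
289 238 (np.float64(179.43189491318165), np.float64(0.09020728562778918))
288 239 (np.float64(-173.08852775369118), np.float64(0.10485200373604596))
289 239 (np.float64(179.24421629611274), np.float64(0.09319709490764878))
```

```bash
python3 -m creep '[{"hand":0,"translation":[0,0,-4],"delta_rot":[0,0,0]},{"hand":0,"translation":[-3,-4,-3],"delta_rot":[0,0,0]},{"hand":0,"translation":[-4,-4,-2],"delta_rot":[0,0,0]},{"hand":0,"translation":[-4,-4,-1],"delta_rot":[0,0,0]},{"hand":0,"translation":[-4,-4,0],"delta_rot":[0,0,0]},{"hand":0,"translation":[-4,-4,0],"delta_rot":[0,0,0]},{"hand":0,"translation":[-4,-4,0],"delta_rot":[0,-5,0]},{"hand":0,"translation":[-4,-4,0],"delta_rot":[0,-8,0]}]' 30
cat > fk.py <<'E'
from h import *
import json,os
o=ctrl.get_obs();L=json.load(open("obs.json")) if os.path.exists("obs.json") else [dict(q=[1.17098,.0533644,1.6143086,-8.8e-6,1.476,-.11901],p=[.17297,.59994,.23805],r=[-.43956,-3.11015,.00319])]
L.append(dict(q=o['q'].tolist(),p=o['tool_pos'].tolist(),r=o['tool_rot'].tolist()));json.dump(L,open("obs.json","w"))
RT=cv2.Rodrigues(o['tool_rot'])[0]
print(o['t'],"q",o['q'].round(3),"dq",np.abs(o['dq']).max().round(3),"p",o['tool_pos'].round(4),"F",o['contact_force'].round(1),o['opening'].round(4))
print("hub frame tip",(toH(o['tool_pos']+.008*RT[:,2])*1000).round(1));print((R.T@RT).round(3))
E
python3 fk.py
```

```text
t: 1.15
tool_pos: [0.356, 0.2546, 0.3425]
tool_rot: [0.409, 2.884, -0.049]
contact_force: [0.3, 0.6, -1.0]
opening: -0.0003Traceback (most recent call last):
  File "fk.py", line 6, in <module>
    print(o['t'],"q",o['q'].round(3),"dq",np.abs(o['dq']).max().round(3),"p",o['tool_pos'].round(4),"F",o['contact_force'].round(1),o['opening'].round(4))
                                                                                                                                    ^^^^^^^^^^^^^^^^^^
AttributeError: 'float' object has no attribute 'round'
```

```bash
sed -i "s/o\['opening'\].round(4)/round(o['opening'],4)/" fk.py; python3 fk.py; python3 -m creep '[{"hand":0,"translation":[-1,-2,-1],"delta_rot":[0,-8,0]},{"hand":0,"translation":[0,-2,-1],"delta_rot":[0,-8,0]},{"hand":0,"translation":[0,-2,0],"delta_rot":[0,-8,0]},{"hand":0,"translation":[0,-2,0],"delta_rot":[0,-5,0]}]'; python3 fk.py;  python3 - <<'E'
import json,numpy as np,cv2
from scipy.optimize import least_squares
L=json.load(open("obs.json"))
def Rz(a):c,s=np.cos(a),np.sin(a);return np.array([[c,-s,0],[s,c,0],[0,0,1]])
def Ry(a):c,s=np.cos(a),np.sin(a);return np.array([[c,0,s],[0,1,0],[-s,0,c]])
def fk(q,k):
    h,a0,L1,a1,L2,Lt=k
    A=Rz(q[0]);p=A@np.array([a0,0,h]);A=A@Ry(q[1]);p=p+A@[0,0,L1];A=A@Ry(q[2]);p=p+A@[-a1,0,L2];A=A@Rz(q[3])@Ry(q[4]);p=p+A@[0,0,Lt];return p,A@Rz(q[5])
for l in L:
    RR=cv2.Rodrigues(np.array(l['r']))[0];print((fk(l['q'],[0]*6)[1].T@RR).round(2).tolist())
s=least_squares(lambda k:np.concatenate([fk(l['q'],k)[0]-l['p'] for l in L]),[.4,0,.4,0,.5,.25]);print(s.x,np.abs(s.fun).max())
E
```

```text
1.15 q [ 0.557 -0.547  1.955 -0.172  1.579 -0.746] dq 0.801 p [0.356  0.2546 0.3425] F [ 0.3  0.6 -1. ] -0.0003
hub frame tip [-298.5  121.3  169.3]
[[-0.963  0.144  0.226]
 [ 0.14   0.99  -0.034]
 [-0.229 -0.001 -0.974]]
t: 1.65
tool_pos: [0.3358, 0.1783, 0.3637]
tool_rot: [0.336, 2.386, -0.13]
contact_force: [0.2, -0.4, -0.1]
opening: 0.0001
1.65 q [ 0.689 -0.936  2.231 -0.595  1.407 -0.637] dq 0.719 p [0.3358 0.1783 0.3637] F [ 0.2 -0.4 -0.1] 0.0001
hub frame tip [-304.6   42.5  192.3]
[[-0.734  0.142  0.664]
 [ 0.105  0.99  -0.095]
 [-0.671 -0.    -0.741]]
[[0.0, -1.0, 0.0], [1.0, 0.0, 0.0], [-0.0, 0.0, 1.0]]
[[0.0, -1.0, -0.0], [1.0, 0.0, 0.0], [-0.0, -0.0, 1.0]]
[[0.0, -1.0, -0.0], [1.0, 0.0, 0.0], [-0.0, -0.0, 1.0]]
[[0.0, -1.0, -0.0], [1.0, 0.0, -0.0], [0.0, -0.0, 1.0]]
[-0.15816931  0.09858676  0.14758148  0.38934459  0.47548958  0.09113052] 0.06727085835864605
```

```bash
python3 -m creep '[{"hand":0,"translation":[-3,0.6,2.7],"delta_rot":[0,0,0]},{"hand":0,"translation":[-3,0.6,2.7],"delta_rot":[0,4,0]}]'>/dev/null; python3 fk.py;python3 -m creep '[{"hand":0,"translation":[-3,-2,1],"delta_rot":[8,0,0]},{"hand":0,"translation":[0,0,0],"delta_rot":[8,0,0]}]'>/dev/null; python3 fk.py; python3 -m creep '[{"hand":0,"translation":[0,0,0],"delta_rot":[0,8,0]},{"hand":0,"translation":[0,0,0],"delta_rot":[0,8,0]}]'>/dev/null; python3 fk.py
cat > kin.py <<'E'
import json,numpy as np,cv2
from scipy.optimize import least_squares
L=json.load(open("obs.json"))
def Rz(a):c,s=np.cos(a),np.sin(a);return np.array([[c,-s,0],[s,c,0],[0,0,1]])
def Ry(a):c,s=np.cos(a),np.sin(a);return np.array([[c,0,s],[0,1,0],[-s,0,c]])
C=np.array([[0,-1,0],[1,0,0],[0,0,1.]])
def fk(q,k):
    h,a0,L1,a1,L2,Lt,dy,wx,wy=k
    A=Rz(q[0]);p=A@np.array([a0,dy,h]);A=A@Ry(q[1]);p=p+A@[0,0,L1];A=A@Ry(q[2]);p=p+A@[-a1,0,L2];A=A@Rz(q[3]);p=p+A@[wx,wy,0];A=A@Ry(q[4]);p=p+A@[0,0,Lt];return p,A@Rz(q[5])@C
def fit():
    return least_squares(lambda k:np.concatenate([fk(l['q'],k)[0]-l['p'] for l in L]+[1e-3*np.array(k)]),[.4,0,.4,0,.5,.25,0,0,0])
E
python3 -c "
from kin import *
s=fit();print(s.x.round(4),np.abs(s.fun[:-9]).max())"
```

```text
1.9 q [ 0.471 -0.752  2.121 -0.451  1.283 -0.801] dq 0.948 p [0.4169 0.1683 0.3635] F [-0.5  0.8  0.9] -0.0002
hub frame tip [-223.3   43.7  191.8]
[[-0.781  0.14   0.609]
 [ 0.111  0.99  -0.085]
 [-0.615  0.002 -0.789]]
2.15 q [ 0.507 -0.55   1.998 -0.672  1.448 -0.679] dq 0.931 p [0.4415 0.1383 0.3761] F [ 0.7 -0.1 -1. ] 0.0004
hub frame tip [-195.4   15.2  204.7]
[[-0.778  0.313  0.545]
 [ 0.117  0.924 -0.363]
 [-0.617 -0.219 -0.756]]
2.4 q [ 0.399 -0.449  1.87  -0.438  1.602 -0.803] dq 0.871 p [0.4401 0.1411 0.3741] F [ 0.8 -0.7 -0.4] -0.0
hub frame tip [-199.1   18.2  201.5]
[[-0.902  0.303  0.306]
 [ 0.206  0.928 -0.311]
 [-0.378 -0.218 -0.9  ]]
[ 2.379e-01  1.000e-04  4.263e-01 -9.550e-02  6.098e-01  2.714e-01
  7.420e-02  1.000e-04  0.000e+00] 6.170833592000768e-06
```

```bash
cat >> kin.py <<'E'
K=fit().x
LO=np.array([-3.01,-1.01,.06,-1.02,.09,-3.14]);HI=np.array([3.01,2.22,2.58,4.17,2.62,3.14])
def ik(p,Rm,seeds):
    out=[]
    def f(q):
        a,B=fk(q,K);return np.concatenate([(a-p)*5,(B-Rm).ravel()])
    for s in seeds:
        r=least_squares(f,np.clip(s,LO+.01,HI-.01),bounds=(LO,HI),max_nfev=60)
        if r.cost<1e-7 and not any(np.abs(r.x-o).max()<.01 for o in out): out.append(r.x)
    return out
E
cat > plan.py <<'E'
from kin import *
from h import toH,H,R
rng=np.random.default_rng(0)
seeds=[np.array([a,-.5,2.1,b,c,d]) for a in(0,.6) for b in(-.5,1.2,3.) for c in(.4,1.2) for d in(-1.5,0,1.5)]
def Rtool(tilt,yaw,roll): # hub frame: z forward tilted down, yaw + to left
    z=np.array([np.cos(tilt)*np.cos(yaw),np.cos(tilt)*np.sin(yaw),-np.sin(tilt)])
    y=np.cross([0,0,1],z);y/=np.linalg.norm(y);x=np.cross(y,z)
    B=np.stack([x,y,z],1);return R@B@Rz(roll)
if __name__=="__main__":
  for tilt in (0,20,35,45):
   for yaw in(-30,0,30):
    for roll in(0,):
     for a,r in((-92,.06),(0,.06),(55,.06)):
      a=np.radians(a);tip=np.array([-.01,-r*np.sin(a),r*np.cos(a)])
      B=Rtool(np.radians(tilt),np.radians(yaw),roll);p=H+R@tip-.008*B[:,2]
      s=ik(p,B,seeds);print(tilt,yaw,round(np.degrees(a)),[x.round(2).tolist() for x in s])
E
time python3 plan.py
```

```text
0 -30 -92 []
0 -30 0 []
0 -30 55 []
0 0 -92 [[0.31, 0.09, 2.27, 3.74, 0.88, 1.16]]
0 0 0 [[0.16, -0.17, 2.36, 3.63, 0.68, 1.18]]
0 0 55 [[0.03, -0.16, 2.41, 3.4, 0.7, 1.37]]
0 30 -92 [[-0.07, 0.03, 2.34, 2.54, 0.89, 1.98]]
0 30 0 [[-0.23, -0.19, 2.38, 2.25, 0.84, 2.26]]
0 30 55 [[-0.37, -0.12, 2.38, 2.17, 0.97, 2.26]]
20 -30 -92 []
20 -30 0 []
20 -30 55 []
20 0 -92 []
20 0 0 []
20 0 55 []
20 30 -92 [[-0.05, -0.2, 2.31, 1.93, 0.44, 2.59]]
20 30 0 [[-0.21, -0.37, 2.32, 1.51, 0.55, 2.98]]
20 30 55 [[-0.34, -0.33, 2.34, 1.56, 0.67, 2.87]]
35 -30 -92 []
35 -30 0 []
35 -30 55 []
35 0 -92 [[0.26, -0.18, 2.17, -0.96, 0.4, -0.41]]
35 0 0 [[0.13, -0.36, 2.2, -0.55, 0.42, -0.91]]
35 0 55 [[0.01, -0.38, 2.26, -0.37, 0.33, -1.14]]
35 30 -92 [[-0.02, -0.24, 2.21, 0.95, 0.4, -2.72]]
35 30 0 [[-0.16, -0.38, 2.21, 0.85, 0.6, -2.66]]
35 30 55 [[-0.28, -0.35, 2.24, 0.97, 0.66, -2.85]]
45 -30 -92 [[0.39, 0.02, 1.91, -0.85, 0.95, -0.1]]
45 -30 0 [[0.29, -0.13, 1.94, -0.77, 0.97, -0.29]]
45 -30 55 [[0.19, -0.17, 2.02, -0.77, 0.87, -0.33]]
45 0 -92 [[0.23, -0.17, 2.09, -0.53, 0.54, -0.84]]
45 0 0 [[0.11, -0.32, 2.1, -0.3, 0.61, -1.15]]
45 0 55 [[-0.0, -0.34, 2.16, -0.18, 0.55, -1.32]]
45 30 -92 [[0.01, -0.21, 2.12, 0.53, 0.54, -2.3]]
45 30 0 [[-0.12, -0.33, 2.11, 0.55, 0.72, -2.37]]
45 30 55 [[-0.24, -0.32, 2.15, 0.65, 0.75, -2.55]]
real	0m26.935s
user	0m27.372s
sys	0m0.096s
```

```bash
cat > path.py <<'E'
from plan import *
from station import ctrl
q=ctrl.get_obs()['q']
D=np.radians
seq=[((-.2,.0,.2),45,10,0),((-.2,0,.2),45,10,90),((-.2,0,.2),45,10,180),((-.16,-.03,.12),40,20,180),((-.16,-.06,.07),35,30,180),((-.16,-.06,.07),28,30,180),((-.16,-.06,.06),20,30,180),((-.14,-.06,.05),10,30,180),((-.14,-.06,.03),0,30,180),((-.14,-.06,.03),0,15,180),((-.1,-.06,-.008),0,15,180),((-.07,-.057,-.008),0,15,180),((-.012,-.057,-.008),0,15,180),((-.012,-.058,.0),0,15,180),((-.012,0,.058),0,15,180),((-.012,.044,.037),0,15,180)]
for tip,t,y,r in seq:
    B=Rtool(D(t),D(y),D(r));p=H+R@np.array(tip)-.008*B[:,2]
    s=ik(p,B,[q]+seeds)
    if not s: print(tip,t,y,r,"none");continue
    s=sorted(s,key=lambda x:np.abs(x-q).max());print(tip,t,y,r,s[0].round(2),np.abs(s[0]-q).max().round(2),len(s));q=s[0]
E
python3 path.py
```

```text
(-0.2, 0.0, 0.2) 45 10 0 [ 0.16 -0.98  2.25 -0.09  1.09 -1.44] 0.64 1
(-0.2, 0, 0.2) 45 10 90 [ 0.16 -0.98  2.25 -0.09  1.09  0.13] 1.57 1
(-0.2, 0, 0.2) 45 10 180 [ 0.16 -0.98  2.25 -0.09  1.09  1.7 ] 1.57 1
(-0.16, -0.03, 0.12) 40 20 180 [-0.13 -1.    2.42  0.33  0.91  1.14] 0.56 1
(-0.16, -0.06, 0.07) 35 30 180 none
(-0.16, -0.06, 0.07) 28 30 180 none
(-0.16, -0.06, 0.06) 20 30 180 none
(-0.14, -0.06, 0.05) 10 30 180 none
(-0.14, -0.06, 0.03) 0 30 180 none
(-0.14, -0.06, 0.03) 0 15 180 none
(-0.1, -0.06, -0.008) 0 15 180 none
(-0.07, -0.057, -0.008) 0 15 180 [-0.23 -0.22  2.57  2.66  0.84 -1.24] 2.37 1
(-0.012, -0.057, -0.008) 0 15 180 [-0.21 -0.05  2.43  2.69  0.86 -1.27] 0.17 1
(-0.012, -0.058, 0.0) 0 15 180 [-0.21 -0.08  2.43  2.68  0.84 -1.25] 0.03 1
(-0.012, 0, 0.058) 0 15 180 [-0.04 -0.23  2.42  2.86  0.63 -1.34] 0.2 1
(-0.012, 0.044, 0.037) 0 15 180 [ 0.08 -0.12  2.38  3.07  0.68 -1.52] 0.22 1
```

```bash
python3 - <<'E'
s=open("path.py").read()
i=s.index("seq=");j=s.index("\n",i)
s=s[:i]+"seq=[((-.2,.0,.2),60,0,45),((-.17,-.08,.2),60,0,90),((-.12,-.14,.2),60,0,135),((-.08,-.22,.2),60,0,180),((-.06,-.25,.2),50,20,180),((-.06,-.25,.2),45,30,180),((-.06,-.25,.2),35,35,180),((-.06,-.25,.2),25,35,180),((-.06,-.25,.15),15,35,180),((-.06,-.25,.1),5,30,180),((-.06,-.25,.05),0,25,180),((-.065,-.15,.03),0,15,180),((-.065,-.057,-.008),0,15,180),((-.012,-.057,-.008),0,15,180)]"+s[j:]
open("path.py","w").write(s)
E
python3 path.py
```

```text
(-0.2, 0.0, 0.2) 60 0 45 [ 0.21 -0.75  2.07 -0.18  1.33 -0.44] 0.36 1
(-0.17, -0.08, 0.2) 60 0 90 [-0.06 -0.78  2.09 -0.04  1.31  0.08] 0.52 1
(-0.12, -0.14, 0.2) 60 0 135 [-0.24 -0.67  2.03  0.05  1.26  0.69] 0.6 1
(-0.08, -0.22, 0.2) 60 0 180 [-0.43 -0.55  1.96  0.15  1.23  1.27] 0.58 1
(-0.06, -0.25, 0.2) 50 20 180 [-0.65 -0.52  1.98  0.54  1.23  0.65] 0.62 1
(-0.06, -0.25, 0.2) 45 30 180 [-0.73 -0.49  1.99  0.72  1.31  0.38] 0.26 1
(-0.06, -0.25, 0.2) 35 35 180 [-0.81 -0.48  2.04  0.94  1.34  0.17] 0.22 1
(-0.06, -0.25, 0.2) 25 35 180 [-0.87 -0.48  2.11  1.14  1.34  0.04] 0.2 1
(-0.06, -0.25, 0.15) 15 35 180 [-0.91 -0.41  2.23  1.36  1.33 -0.2 ] 0.24 1
(-0.06, -0.25, 0.1) 5 30 180 [-0.92 -0.32  2.34  1.61  1.29 -0.45] 0.25 1
(-0.06, -0.25, 0.05) 0 25 180 [-0.9  -0.19  2.4   1.8   1.28 -0.67] 0.23 1
(-0.065, -0.15, 0.03) 0 15 180 none
(-0.065, -0.057, -0.008) 0 15 180 [-0.22 -0.21  2.56  2.67  0.84 -1.24] 0.87 1
(-0.012, -0.057, -0.008) 0 15 180 [-0.21 -0.05  2.43  2.69  0.86 -1.27] 0.16 1
```

```bash
cat > go.py <<'E'
# usage: go.py N x y z tilt yaw roll (mm, deg) : rows needed
import sys
from plan import *
from station import ctrl
from scipy.spatial.transform import Rotation as Ro
a=list(map(float,sys.argv[1:]));N=int(a[0]);tip=np.array(a[1:4])/1000;B1=Rtool(*np.radians(a[4:7]))
o=ctrl.get_obs();B0=cv2.Rodrigues(o['tool_rot'])[0]
t0=o['tool_pos']+.008*B0[:,2];t1=H+R@tip
w=Ro.from_matrix(B0.T@B1).as_rotvec()
prev=(o['tool_pos'],B0);q=o['q']
for i in range(1,N+1):
    B=B0@Ro.from_rotvec(w*i/N).as_matrix();p=t0+(t1-t0)*i/N-.008*B[:,2]
    s=ik(p,B,[q]);ok="" 
    if s: ok=np.abs(s[0]-q).max().round(2);q=s[0]
    print("T",(prev[1].T@(p-prev[0])*100).round(1).tolist(),"R",np.degrees(w/N).round(1).tolist(),"dq",ok,q.round(2) if s else "NOIK");prev=(p,B)
print("hubtip now",(toH(t0)*1000).round(1),o['t'])
E
python3 go.py 16 -80 -220 200 60 0 180
```

```text
T [-1.0, -1.2, 0.7] R [-0.8, 1.8, 10.4] dq 0.13 [ 0.34 -0.46  1.87 -0.4   1.6  -0.68]
T [-1.2, -1.0, 0.7] R [-0.8, 1.8, 10.4] dq 0.12 [ 0.28 -0.46  1.87 -0.36  1.59 -0.55]
T [-1.4, -0.8, 0.6] R [-0.8, 1.8, 10.4] dq 0.12 [ 0.22 -0.47  1.87 -0.31  1.58 -0.43]
T [-1.5, -0.5, 0.5] R [-0.8, 1.8, 10.4] dq 0.12 [ 0.16 -0.48  1.87 -0.27  1.56 -0.31]
T [-1.6, -0.2, 0.5] R [-0.8, 1.8, 10.4] dq 0.12 [ 0.1  -0.49  1.88 -0.22  1.55 -0.18]
T [-1.6, 0.0, 0.4] R [-0.8, 1.8, 10.4] dq 0.12 [ 0.04 -0.5   1.88 -0.18  1.53 -0.06]
T [-1.6, 0.3, 0.4] R [-0.8, 1.8, 10.4] dq 0.12 [-0.02 -0.51  1.89 -0.13  1.51  0.06]
T [-1.5, 0.6, 0.4] R [-0.8, 1.8, 10.4] dq 0.12 [-0.08 -0.52  1.89 -0.09  1.49  0.18]
T [-1.4, 0.9, 0.3] R [-0.8, 1.8, 10.4] dq 0.12 [-0.13 -0.53  1.9  -0.04  1.46  0.31]
T [-1.2, 1.1, 0.3] R [-0.8, 1.8, 10.4] dq 0.13 [-0.19 -0.53  1.91 -0.    1.44  0.43]
T [-1.0, 1.3, 0.3] R [-0.8, 1.8, 10.4] dq 0.13 [-0.24 -0.54  1.92  0.03  1.41  0.56]
T [-0.8, 1.4, 0.3] R [-0.8, 1.8, 10.4] dq 0.13 [-0.28 -0.55  1.93  0.07  1.38  0.69]
T [-0.5, 1.6, 0.3] R [-0.8, 1.8, 10.4] dq 0.14 [-0.33 -0.55  1.93  0.1   1.34  0.83]
T [-0.2, 1.6, 0.3] R [-0.8, 1.8, 10.4] dq 0.14 [-0.36 -0.55  1.94  0.12  1.31  0.97]
T [0.1, 1.6, 0.3] R [-0.8, 1.8, 10.4] dq 0.15 [-0.4  -0.55  1.95  0.14  1.27  1.12]
T [0.3, 1.6, 0.3] R [-0.8, 1.8, 10.4] dq 0.15 [-0.43 -0.55  1.96  0.15  1.23  1.27]
hubtip now [-199.1   18.2  201.5] 2.4
```

```bash
python3 -m creep '[{"hand":0,"translation":[-1,-1.2,0.7],"delta_rot":[-0.8,1.8,10]},{"hand":0,"translation":[-1.2,-1,0.7],"delta_rot":[-0.8,1.8,10]},{"hand":0,"translation":[-1.4,-0.8,0.6],"delta_rot":[-0.8,1.8,10]},{"hand":0,"translation":[-1.5,-0.5,0.5],"delta_rot":[-0.8,1.8,10]},{"hand":0,"translation":[-1.6,-0.2,0.5],"delta_rot":[-0.8,1.8,10]},{"hand":0,"translation":[-1.6,0,0.4],"delta_rot":[-0.8,1.8,10]},{"hand":0,"translation":[-1.6,0.3,0.4],"delta_rot":[-0.8,1.8,10]},{"hand":0,"translation":[-1.5,0.6,0.4],"delta_rot":[-0.8,1.8,10]}]' && python3 -m creep '[{"hand":0,"translation":[-1.4,0.9,0.3],"delta_rot":[-0.8,1.8,10]},{"hand":0,"translation":[-1.2,1.1,0.3],"delta_rot":[-0.8,1.8,10]},{"hand":0,"translation":[-1,1.3,0.3],"delta_rot":[-0.8,1.8,10]},{"hand":0,"translation":[-0.8,1.4,0.3],"delta_rot":[-0.8,1.8,10]},{"hand":0,"translation":[-0.5,1.6,0.3],"delta_rot":[-0.8,1.8,10]},{"hand":0,"translation":[-0.2,1.6,0.3],"delta_rot":[-0.8,1.8,10]},{"hand":0,"translation":[0.1,1.6,0.3],"delta_rot":[-0.8,1.8,10]},{"hand":0,"translation":[0.3,1.6,0.3],"delta_rot":[-0.8,1.8,10]}]'; python3 go.py 6 -60 -250 200 45 30 180;python3 go.py 12 -60 -250 150 15 33 180; python3 fk.py
```

```text
t: 3.4
tool_pos: [0.4846, 0.0125, 0.3746]
tool_rot: [2.25, 1.808, 0.199]
contact_force: [0.2, 0.3, 0.3]
opening: -0.0001
t: 4.4
tool_pos: [0.5351, -0.1102, 0.3745]
tool_rot: [3.005, -0.044, 0.782]
contact_force: [-0.4, 0.2, 0.7]
opening: -0.0002
T [0.0, 0.6, 0.1] R [2.6, 2.7, -3.1] dq 0.13 [-0.47 -0.53  1.94  0.26  1.23  1.03]
T [-0.0, 0.6, 0.1] R [2.6, 2.7, -3.1] dq 0.13 [-0.53 -0.53  1.96  0.36  1.23  0.9 ]
T [-0.1, 0.6, 0.0] R [2.6, 2.7, -3.1] dq 0.13 [-0.58 -0.53  1.97  0.45  1.23  0.77]
T [-0.1, 0.6, 0.0] R [2.6, 2.7, -3.1] dq 0.13 [-0.63 -0.53  1.98  0.55  1.25  0.64]
T [-0.1, 0.6, -0.0] R [2.6, 2.7, -3.1] dq 0.13 [-0.68 -0.51  1.99  0.63  1.27  0.51]
T [-0.1, 0.6, -0.1] R [2.6, 2.7, -3.1] dq 0.12 [-0.73 -0.49  1.99  0.72  1.31  0.38]
hubtip now [ -69.  -215.   202.2] 4.4
T [-0.2, 0.3, 0.4] R [1.9, 3.8, -1.3] dq 0.09 [-0.46 -0.55  1.97  0.26  1.2   1.07]
T [-0.3, 0.3, 0.4] R [1.9, 3.8, -1.3] dq 0.1 [-0.51 -0.57  2.01  0.35  1.16  0.97]
T [-0.3, 0.3, 0.4] R [1.9, 3.8, -1.3] dq 0.11 [-0.56 -0.6   2.05  0.45  1.13  0.86]
T [-0.3, 0.3, 0.3] R [1.9, 3.8, -1.3] dq 0.11 [-0.61 -0.61  
[... 257 characters left out ...]
 0.89  1.12  0.39]
T [-0.4, 0.3, 0.2] R [1.9, 3.8, -1.3] dq 0.12 [-0.78 -0.6   2.2   1.    1.14  0.27]
T [-0.4, 0.3, 0.2] R [1.9, 3.8, -1.3] dq 0.12 [-0.82 -0.57  2.22  1.1   1.17  0.15]
T [-0.5, 0.3, 0.1] R [1.9, 3.8, -1.3] dq 0.11 [-0.85 -0.54  2.24  1.2   1.2   0.04]
T [-0.5, 0.3, 0.1] R [1.9, 3.8, -1.3] dq 0.11 [-0.88 -0.49  2.24  1.28  1.25 -0.07]
T [-0.5, 0.3, 0.1] R [1.9, 3.8, -1.3] dq 0.11 [-0.91 -0.44  2.25  1.36  1.3  -0.18]
hubtip now [ -69.  -215.   202.2] 4.4
4.4 q [-0.42  -0.512  1.925  0.17   1.247  1.165] dq 1.131 p [ 0.5351 -0.1102  0.3745] F [-0.4  0.2  0.7] -0.0002
hub frame tip [ -69.  -215.   202.2]
[[ 0.867  0.101  0.488]
 [ 0.102 -0.995  0.025]
 [ 0.488  0.028 -0.873]]
```

```bash
python3 -m creep '[{"hand":0,"translation":[-0.4,0.5,0.6],"delta_rot":[2.9,5.7,-2]},{"hand":0,"translation":[-0.4,0.5,0.6],"delta_rot":[2.9,5.7,-2]},{"hand":0,"translation":[-0.5,0.5,0.5],"delta_rot":[2.9,5.7,-2]},{"hand":0,"translation":[-0.6,0.5,0.4],"delta_rot":[2.9,5.7,-2]},{"hand":0,"translation":[-0.6,0.5,0.3],"delta_rot":[2.9,5.7,-2]},{"hand":0,"translation":[-0.6,0.5,0.3],"delta_rot":[2.9,5.7,-2]},{"hand":0,"translation":[-0.7,0.5,0.2],"delta_rot":[2.9,5.7,-2]},{"hand":0,"translation":[-0.7,0.5,0.1],"delta_rot":[2.9,5.7,-2]}]'; python3 fk.py
python3 - <<'E'
from plan import *
from station import ctrl
q=ctrl.get_obs()['q'];D=np.radians
for x in (-.065,-.055,-.045):
  for y in (-.25,-.2,-.15,-.1,-.057):
    for yaw in (0,15,30):
      B=Rtool(0,D(yaw),D(180));p=H+R@np.array((x,y,.0))-.008*B[:,2]
      s=ik(p,B,[q]+seeds[::3]);print(x,y,yaw,[k.round(2).tolist() for k in s])
E
```

```text
t: 5.4
tool_pos: [0.5347, -0.1498, 0.3183]
tool_rot: [-2.236, -0.513, -1.73]
contact_force: [0.1, 0.1, 0.6]
opening: 0.0002
5.4 q [-0.912 -0.433  2.245  1.366  1.31  -0.191] dq 1.252 p [ 0.5347 -0.1498  0.3183] F [0.1 0.1 0.6] 0.0002
hub frame tip [ -61.5 -250.3  150.9]
[[ 0.208  0.553  0.807]
 [ 0.143 -0.833  0.534]
 [ 0.968  0.005 -0.252]]
-0.065 -0.25 0 [[-0.66, -0.26, 2.58, 2.44, 0.88, -1.08]]
-0.065 -0.25 15 [[-0.84, -0.14, 2.49, 2.02, 1.15, -0.87]]
-0.065 -0.25 30 [[-0.93, 0.01, 2.35, 1.75, 1.39, -0.8]]
-0.065 -0.2 0 []
-0.065 -0.2 15 [[-0.71, -0.21, 2.54, 2.13, 1.06, -0.91]]
-0.065 -0.2 30 [[-0.83, -0.05, 2.41, 1.83, 1.32, -0.82]]
-0.065 -0.15 0 []
-0.065 -0.15 15 [[-0.55, -0.25, 2.57, 2.28, 0.96, -0.98]]
-0.065 -0.15 30 [[-0.71, -0.11, 2.46, 1.92, 1.24, -0.84]]
-0.065 -0.1 0 [[-0.12, -0.25, 2.57, 3.17, 0.75, -1.59]]
-0.065 -0.1 15 [[-0.38, -0.26, 2.58, 2.46, 0.87, -1.09]]
-0.065 -0.1 30 [[-0.57, -0.14, 2.49, 2.03, 1.14, -0.88]]
-0.065 -0.057 0 [[0.03, -0.2, 2.53, 3.39, 0.78, -1.75]]
-0.065 -0.057 15 [[-0.22, -0.24, 2.56, 2.65, 0.81, -1.22]]
-0.065 -0.057 30 [[-0.43, -0.16, 2.
[... 1033 characters left out ...]
 1.37, -0.81]]
-0.045 -0.2 0 [[-0.46, -0.22, 2.55, 2.69, 0.81, -1.25]]
-0.045 -0.2 15 [[-0.67, -0.14, 2.49, 2.17, 1.05, -0.94]]
-0.045 -0.2 30 [[-0.79, -0.01, 2.36, 1.86, 1.3, -0.83]]
-0.045 -0.15 0 [[-0.29, -0.22, 2.54, 2.92, 0.77, -1.41]]
-0.045 -0.15 15 [[-0.52, -0.18, 2.52, 2.31, 0.96, -1.01]]
-0.045 -0.15 30 [[-0.67, -0.05, 2.41, 1.95, 1.22, -0.85]]
-0.045 -0.1 0 [[-0.12, -0.18, 2.52, 3.17, 0.77, -1.59]]
-0.045 -0.1 15 [[-0.36, -0.19, 2.52, 2.49, 0.88, -1.12]]
-0.045 -0.1 30 [[-0.54, -0.09, 2.44, 2.06, 1.13, -0.89]]
-0.045 -0.057 0 [[0.02, -0.14, 2.49, 3.37, 0.79, -1.73]]
-0.045 -0.057 15 [[-0.22, -0.17, 2.51, 2.67, 0.83, -1.24]]
-0.045 -0.057 30 [[-0.42, -0.1, 2.45, 2.17, 1.05, -0.94]]
```

```bash
python3 go.py 8 -55 -220 5 0 22 180
```

```text
T [-1.7, -0.3, 0.7] R [-1.4, 1.8, 0.2] dq 0.06 [-0.9  -0.42  2.28  1.42  1.28 -0.25]
T [-1.7, -0.3, 0.7] R [-1.4, 1.8, 0.2] dq 0.06 [-0.9  -0.4   2.32  1.48  1.25 -0.31]
T [-1.8, -0.3, 0.6] R [-1.4, 1.8, 0.2] dq 0.07 [-0.89 -0.38  2.36  1.54  1.22 -0.38]
T [-1.8, -0.3, 0.5] R [-1.4, 1.8, 0.2] dq 0.08 [-0.87 -0.35  2.38  1.61  1.2  -0.46]
T [-1.8, -0.3, 0.5] R [-1.4, 1.8, 0.2] dq 0.09 [-0.86 -0.3   2.41  1.69  1.19 -0.55]
T [-1.8, -0.3, 0.4] R [-1.4, 1.8, 0.2] dq 0.09 [-0.84 -0.25  2.43  1.77  1.18 -0.64]
T [-1.8, -0.3, 0.3] R [-1.4, 1.8, 0.2] dq 0.1 [-0.83 -0.18  2.44  1.86  1.19 -0.74]
T [-1.8, -0.3, 0.3] R [-1.4, 1.8, 0.2] dq 0.1 [-0.81 -0.11  2.44  1.95  1.21 -0.84]
hubtip now [ -61.5 -250.3  150.9] 5.4
```

Run:
```python
from h import *
p,d=ctrl.get_image("side");crop(p,60,340,160,440,2.5,"pics/s1.png")
```

```text
(no output)
```

View pics/s1.png

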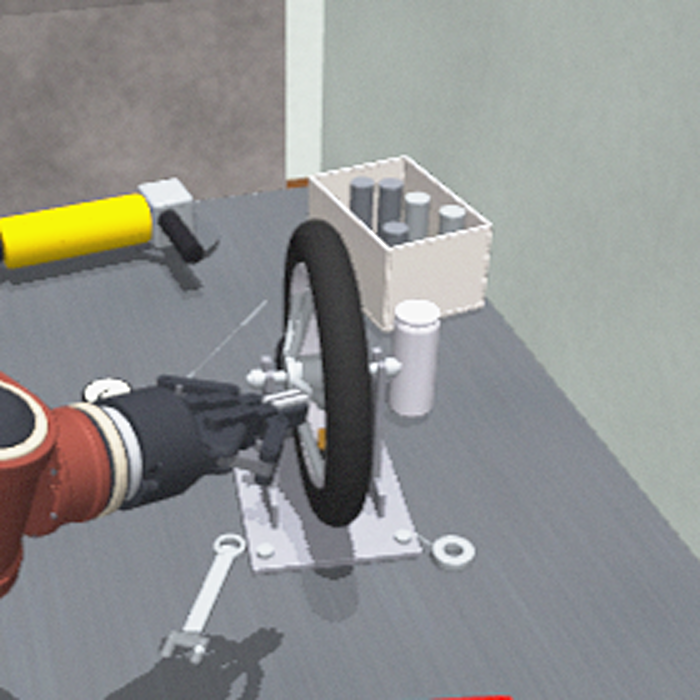

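```bash
python3 -m creep '[{"hand":0,"translation":[-1.7,-0.3,0.7],"delta_rot":[-1.4,1.8,0.2]},{"hand":0,"translation":[-1.7,-0.3,0.7],"delta_rot":[-1.4,1.8,0.2]},{"hand":0,"translation":[-1.8,-0.3,0.6],"delta_rot":[-1.4,1.8,0.2]},{"hand":0,"translation":[-1.8,-0.3,0.5],"delta_rot":[-1.4,1.8,0.2]},{"hand":0,"translation":[-1.8,-0.3,0.5],"delta_rot":[-1.4,1.8,0.2]},{"hand":0,"translation":[-1.8,-0.3,0.4],"delta_rot":[-1.4,1.8,0.2]},{"hand":0,"translation":[-1.8,-0.3,0.3],"delta_rot":[-1.4,1.8,0.2]},{"hand":0,"translation":[-1.8,-0.3,0.3],"delta_rot":[-1.4,1.8,0.2]}]'; python3 go.py 8 -55 -57 -8 0 15 180;python3 - <<'E'
from h import *
print(ctrl.calibration("wrist"))
p,d=ctrl.get_image("wrist");np.save("pics/w1.npy",d);cv2.imwrite("pics/w1.png",p[:,:,::-1])
E
```

```text
t: 6.45
tool_pos: [0.5446, -0.121, 0.1714]
tool_rot: [-2.095, -0.264, -2.084]
contact_force: [0.4, 0.4, 0.2]
opening: -0.0
T [-0.2, -1.9, 0.8] R [-0.9, 0.0, 0.0] dq 0.06 [-0.75 -0.14  2.47  1.99  1.16 -0.85]
T [-0.2, -1.9, 0.7] R [-0.9, 0.0, 0.0] dq 0.07 [-0.69 -0.16  2.49  2.06  1.11 -0.88]
T [-0.2, -1.9, 0.7] R [-0.9, 0.0, 0.0] dq 0.08 [-0.62 -0.18  2.51  2.14  1.06 -0.92]
T [-0.2, -2.0, 0.7] R [-0.9, 0.0, 0.0] dq 0.09 [-0.55 -0.19  2.53  2.22  1.   -0.96]
T [-0.2, -2.0, 0.7] R [-0.9, 0.0, 0.0] dq 0.1 [-0.47 -0.2   2.54  2.32  0.96 -1.02]
T [-0.2, -2.0, 0.6] R [-0.9, 0.0, 0.0] dq 0.11 [-0.39 -0.2   2.54  2.43  0.91 -1.08]
T [-0.2, -2.0, 0.6] R [-0.9, 0.0, 0.0] dq 0.12 [-0.31 -0.19  2.54  2.55  0.88 -1.16]
T [-0.2, -2.0, 0.6] R [-0.9, 0.0, 0.0] dq 0.13 [-0.22 -0.17  2.53  2.67  0.85 -1.25]
hubtip now [ -54.7 -221.7    5.9] 6.45
{'fx': 314.7354365188741, 'fy': 314.7354365188741, 'cx': 270.4324012380281, 'cy': 205.65900895870232, 'T': array([[ 2.48257889e-01,  2.83483125e-01, -9.26285776e-01,
         4.13095283e-01],
       [-9.68693579e-01,  7.35182556e-02, -2.37124054e-01,
        -1.53054586e-01],
       [ 8.78246627e-04,  9.56155000e-01,  2.92859770e-01,
         2.45318683e-01],
       [ 0.00000000e+00,  0.00000000e+00,  0.00000000e+00,
         1.00000000e+00]])}
```

View pics/w1.png

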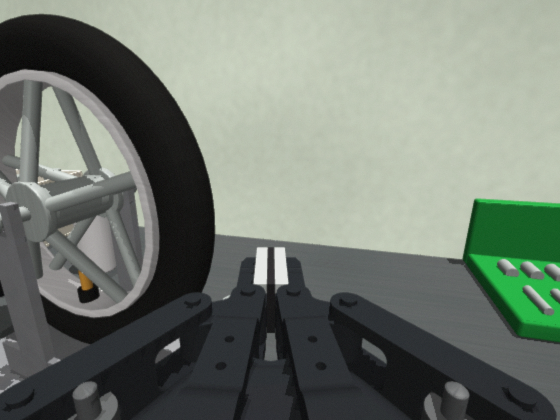

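Run:
```python
from h import *
d=np.load("pics/w1.npy");c=ctrl.calibration("wrist");W=pts("wrist",d,c)
o=ctrl.get_obs();RT=cv2.Rodrigues(o['tool_rot'])[0]
T=((W-o['tool_pos'])@RT-[0,0,.008])*1000
m=(d>0)&(d<.22)
for a in range(-100,20,10):
    k=m&(T[...,2]>a-5)&(T[...,2]<a+5)
    if k.sum(): print(a,k.sum(),"y",np.percentile(T[k][:,1],[1,99]).round(),"x",np.percentile(T[k][:,0],[1,99]).round())
for n,u,v,x in(("stem",85,278,0),("stemtip",86,268,0),("sp72",133,183,-.010),("sp0",33,82,-.010),("sp144",125,303,-.01)): print(n,onplane("wrist",u,v,x,c))
```

```text
-100 3153 y [-20.  17.] x [16. 21.]
-90 14638 y [-60.  59.] x [ 4. 19.]
-80 12627 y [-58.  55.] x [-7. 18.]
-70 8175 y [-50.  47.] x [-8. 18.]
-60 6721 y [-42.  39.] x [-8. 13.]
-50 3662 y [-36.  33.] x [-9. 14.]
-40 1036 y [-21.  18.] x [-10.  14.]
-30 688 y [-15.  12.] x [ 6. 12.]
-20 646 y [-15.  12.] x [ 6. 12.]
-10 440 y [-15.  11.] x [ 7. 12.]
0 12 y [-8.  4.] x [10. 11.]
stem (array([ 3.80061474e-17,  6.90471194e-03, -8.65289850e-02]), np.float64(-175.43766329715476), np.float64(0.08680403389042611))
stemtip (array([ 3.51146332e-17,  2.45064774e-03, -7.43905151e-02]), np.float64(-178.1131867167952), np.float64(0.07443087004947561))
sp72 (array([-0.01      , -0.08499067,  0.02143136]), np.float64(75.84726846815855), np.float64(0.0876511104556415))
sp0 (array([-0.01      ,  0.00684963,  0.09703461]), np.float64(-4.037786363850336), np.float64(0.09727606592841495))
sp144 (array([-0.01      , -0.05536891, -0.09339517]), np.float64(149.33860733769302), np.float64(0.10857428169590441))
```

```bash
python3 -m creep '[{"hand":0,"translation":[-0.2,-1.9,0.8],"delta_rot":[-0.9,0,0]},{"hand":0,"translation":[-0.2,-1.9,0.7],"delta_rot":[-0.9,0,0]},{"hand":0,"translation":[-0.2,-1.9,0.7],"delta_rot":[-0.9,0,0]},{"hand":0,"translation":[-0.2,-2,0.7],"delta_rot":[-0.9,0,0]},{"hand":0,"translation":[-0.2,-2,0.7],"delta_rot":[-0.9,0,0]},{"hand":0,"translation":[-0.2,-2,0.6],"delta_rot":[-0.9,0,0]},{"hand":0,"translation":[-0.2,-2,0.6],"delta_rot":[-0.9,0,0]},{"hand":0,"translation":[-0.2,-2,0.6],"delta_rot":[-0.9,0,0]}]'; python3 fk.py; python3 go.py 3 -12 -57 -8 0 15 180;python3 - <<'E'
from h import *
p,d=ctrl.get_image("wrist");np.save("pics/w2.npy",d);cv2.imwrite("pics/w2.png",p[:,:,::-1])
E
```

```text
t: 7.5
tool_pos: [0.5674, 0.0441, 0.1564]
tool_rot: [-2.162, -0.137, -2.153]
contact_force: [-0.0, -1.2, 0.3]
opening: 0.0002
7.5 q [-0.217 -0.17   2.531  2.675  0.842 -1.25 ] dq 1.031 p [0.5674 0.0441 0.1564] F [-0.  -1.2  0.3] 0.0002
hub frame tip [-54.4 -55.8  -9.1]
[[ 0.004  0.26   0.966]
 [ 0.002 -0.966  0.26 ]
 [ 1.     0.001 -0.004]]
T [0.0, 0.4, 1.4] R [-0.0, 0.1, 0.0] dq 0.04 [-0.21 -0.13  2.5   2.68  0.85 -1.26]
T [0.0, 0.4, 1.4] R [-0.0, 0.1, 0.0] dq 0.04 [-0.21 -0.09  2.46  2.69  0.85 -1.26]
T [0.0, 0.4, 1.4] R [-0.0, 0.1, 0.0] dq 0.04 [-0.21 -0.05  2.43  2.69  0.86 -1.27]
hubtip now [-54.4 -55.8  -9.1] 7.5
```

View pics/w2.png

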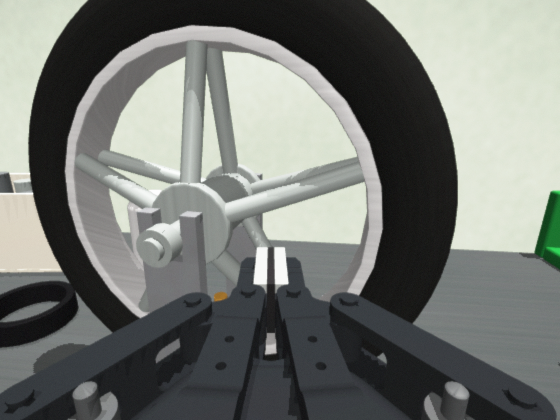

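```bash
python3 - <<'E'
from h import *
c=ctrl.calibration("wrist")
for n,u,v,x in(("sp72out",360,173,-.010),("sp72mid",300,193,-.021),("sp0",197,45,-.010),("sp0mid",193,115,-.021),("spL",82,159,-.01)): print(n,onplane("wrist",u,v,x,c))
E
python3 -m creep '[{"hand":0,"translation":[0,0.4,1.4],"delta_rot":[0,0,0]},{"hand":0,"translation":[0,0.4,1.4],"delta_rot":[0,0,0]},{"hand":0,"translation":[0,0.4,1.4],"delta_rot":[0,0,0]},{"hand":0,"translation":[0,0,0],"delta_rot":[0,0,0]}]';python3 fk.py
```

```text
sp72out (array([-0.01      , -0.09276429,  0.02964933]), np.float64(72.27507605525173), np.float64(0.09738735156010003))
sp72mid (array([-0.021     , -0.0605081 ,  0.01839066]), np.float64(73.09402494770089), np.float64(0.06324117430902516))
sp0 (array([-0.01      ,  0.00447408,  0.09994336]), np.float64(-2.5632028717531554), np.float64(0.10004345231295628))
sp0mid (array([-0.021     ,  0.00411156,  0.06098534]), np.float64(-3.85697686512275), np.float64(0.06112377849353379))
spL (array([-0.01      ,  0.10164663,  0.02960964]), np.float64(-73.75917235846033), np.float64(0.105871474351202))
t: 8.05
tool_pos: [0.6113, 0.0362, 0.1564]
tool_rot: [-2.161, -0.137, -2.154]
contact_force: [-0.3, 0.5, -0.9]
opening: -0.0003
8.05 q [-0.212 -0.045  2.422  2.688  0.856 -1.265] dq 0.038 p [0.6113 0.0362 0.1564] F [-0.3  0.5 -0.9] -0.0003
hub frame tip [ -9.9 -57.7  -9.1]
[[ 0.003  0.26   0.966]
 [ 0.002 -0.966  0.26 ]
 [ 1.     0.002 -0.004]]
```

Run:
```python
import numpy as np
a=np.radians(np.arange(99,-56,-5));y=-58*np.sin(a);z=58*np.cos(a)
for i in range(len(a)-1):
    dy=(y[i+1]-y[i])/10;dz=(z[i+1]-z[i])/10
    print(round(np.degrees(a[i+1])),[round(dz,2),round(-.966*dy,2),round(.26*dy,2)])
```

```text
94 [np.float64(0.5), np.float64(0.06), np.float64(-0.01)]
89 [np.float64(0.51), np.float64(0.01), np.float64(-0.0)]
84 [np.float64(0.51), np.float64(-0.03), np.float64(0.01)]
79 [np.float64(0.5), np.float64(-0.07), np.float64(0.02)]
74 [np.float64(0.49), np.float64(-0.11), np.float64(0.03)]
69 [np.float64(0.48), np.float64(-0.16), np.float64(0.04)]
64 [np.float64(0.46), np.float64(-0.19), np.float64(0.05)]
59 [np.float64(0.44), np.float64(-0.23), np.float64(0.06)]
54 [np.float64(0.42), np.float64(-0.27), np.float64(0.07)]
49 [np.float64(0.4), np.float64(-0.3), np.float64(0.08)]
44 [np.float64(0.37), np.float64(-0.34), np.float64(0.09)]
39 [np.float64(0.34), np.float64(-0.37), np.float64(0.1)]
34 [np.float64(0.3), np.float64(-0.39), np.float64(0.11)]
29 [np.float64(0.26), np.float64(-0.42), np.float64(0.11)]
24 [np.float64(0.23), np.float64(-0.44), np.float64(0.12)]
19 [np.float64(0.19), np.float64(-0.45), np.float64(0.12)]
14 [np.float64(0.14), np.float64(-0.47), np.float64(0.13)]
9 [np.float64(0.1), np.float64(-0.48), np.float64(0.13)]
4 [np.float64(0.06), np.float64(-0.49), np.float64(0.13)]
-1 [np.float64(0.01), np.float64(-0.49), np.float64(0.13)]
-6 [np.float64(-0.03), np.float64(-0.49), np.float64(0.13)]
-11 [np.float64(-0.07), np.float64(-0.48), np.float64(0.13)]
-16 [np.float64(-0.12), np.float64(-0.48), np.float64(0.13)]
-21 [np.float64(-0.16), np.float64(-0.46), np.float64(0.12)]
-26 [np.float64(-0.2), np.float64(-0.45), np.float64(0.12)]
-31 [np.float64(-0.24), np.float64(-0.43), np.float64(0.12)]
-36 [np.float64(-0.28), np.float64(-0.41), np.float64(0.11)]
-41 [np.float64(-0.31), np.float64(-0.38), np.float64(0.1)]
-46 [np.float64(-0.35), np.float64(-0.35), np.float64(0.1)]
-51 [np.float64(-0.38), np.float64(-0.32), np.float64(0.09)]
```

```bash
python3 -m creep '[{"hand":0,"translation":[0.5,0.06,0],"delta_rot":[0,0,0]},{"hand":0,"translation":[0.5,0,0],"delta_rot":[0,0,0]},{"hand":0,"translation":[0.5,-0.03,0],"delta_rot":[0,0,0]},{"hand":0,"translation":[0.5,-0.07,0.02],"delta_rot":[0,0,0]},{"hand":0,"translation":[0.5,-0.11,0.03],"delta_rot":[0,0,0]},{"hand":0,"translation":[0.48,-0.16,0.04],"delta_rot":[0,0,0]},{"hand":0,"translation":[0.46,-0.2,0.05],"delta_rot":[0,0,0]},{"hand":0,"translation":[0.44,-0.23,0.06],"delta_rot":[0,0,0]}]';python3 fk.py;python3 - <<'E'
from h import *
p,d=ctrl.get_image("wrist");np.save("pics/w3.npy",d);cv2.imwrite("pics/w3.png",p[:,:,::-1])
E
```

```text
t: 9.05
tool_pos: [0.6113, 0.0442, 0.1937]
tool_rot: [-2.164, -0.136, -2.152]
contact_force: [-1.2, -1.3, -4.1]
opening: -0.0002
9.05 q [-0.188 -0.177  2.439  2.67   0.742 -1.215] dq 0.114 p [0.6113 0.0442 0.1937] F [-1.2 -1.3 -4.1] -0.0002
hub frame tip [-11.  -49.8  28.2]
[[ 0.005  0.259  0.966]
 [ 0.003 -0.966  0.259]
 [ 1.     0.001 -0.006]]
```

View pics/w3.png

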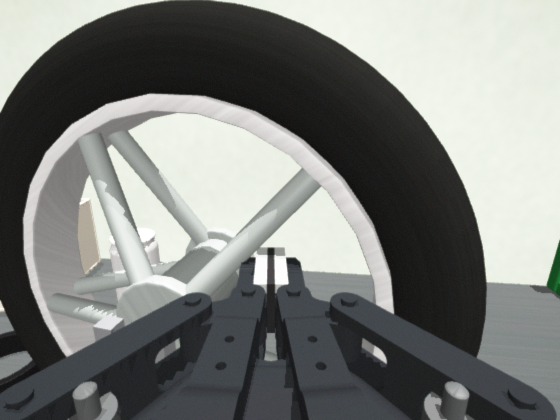

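```bash
python3 -m creep '[{"hand":0,"translation":[0.42,-0.27,0.07],"delta_rot":[0,0,0]},{"hand":0,"translation":[0.4,-0.3,0.08],"delta_rot":[0,0,0]},{"hand":0,"translation":[0.37,-0.34,0.09],"delta_rot":[0,0,0]},{"hand":0,"translation":[0.34,-0.37,0.1],"delta_rot":[0,0,0]},{"hand":0,"translation":[0.3,-0.39,0.11],"delta_rot":[0,0,0]},{"hand":0,"translation":[0.26,-0.42,0.11],"delta_rot":[0,0,0]},{"hand":0,"translation":[0.23,-0.44,0.12],"delta_rot":[0,0,0]},{"hand":0,"translation":[0.19,-0.45,0.12],"delta_rot":[0,0,0]}]';python3 fk.py; python3 -m creep '[{"hand":0,"translation":[0.14,-0.47,0.13],"delta_rot":[0,0,0]},{"hand":0,"translation":[0.1,-0.48,0.13],"delta_rot":[0,0,0]},{"hand":0,"translation":[0.06,-0.49,0.13],"delta_rot":[0,0,0]},{"hand":0,"translation":[0,-0.49,0.13],"delta_rot":[0,0,0]},{"hand":0,"translation":[-0.03,-0.49,0.13],"delta_rot":[0,0,0]},{"hand":0,"translation":[-0.07,-0.48,0.13],"delta_rot":[0,0,0]}]';python3 fk.py;python3 - <<'E'
from h import *
p,d=ctrl.get_image("wrist");np.save("pics/w4.npy",d);cv2.imwrite("pics/w4.png",p[:,:,::-1])
E
```

```text
t: 10.1
tool_pos: [0.6159, 0.075, 0.2192]
tool_rot: [-2.163, -0.136, -2.153]
contact_force: [-1.2, -2.5, -0.7]
opening: 0.0002
10.1 q [-0.096 -0.237  2.427  2.772  0.648 -1.274] dq 0.153 p [0.6159 0.075  0.2192] F [-1.2 -2.5 -0.7] 0.0002
hub frame tip [-10.6 -18.6  53.8]
[[ 0.004  0.259  0.966]
 [ 0.003 -0.966  0.259]
 [ 1.     0.002 -0.005]]
t: 10.85
tool_pos: [0.6202, 0.1049, 0.2213]
tool_rot: [-2.162, -0.137, -2.154]
contact_force: [-0.4, -4.1, 0.3]
opening: -0.0003
10.85 q [-0.009 -0.214  2.405  2.914  0.629 -1.388] dq 0.194 p [0.6202 0.1049 0.2213] F [-0.4 -4.1  0.3] -0.0003
hub frame tip [-10.5  11.5  55.8]
[[ 0.003  0.259  0.966]
 [ 0.003 -0.966  0.259]
 [ 1.     0.002 -0.004]]
```

View pics/w4.png

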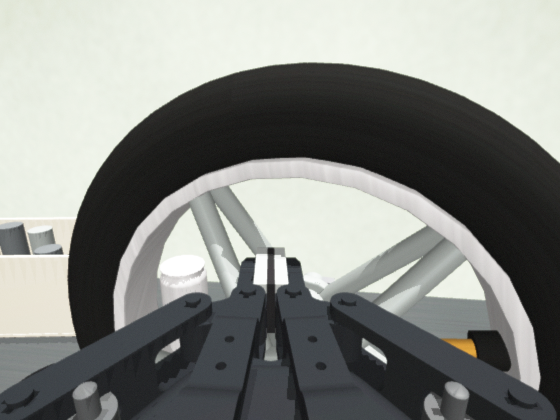

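```bash
python3 -m creep '[{"hand":0,"translation":[-0.12,-0.48,0.13],"delta_rot":[0,0,0]},{"hand":0,"translation":[-0.16,-0.46,0.12],"delta_rot":[0,0,0]},{"hand":0,"translation":[-0.2,-0.45,0.12],"delta_rot":[0,0,0]},{"hand":0,"translation":[-0.24,-0.43,0.12],"delta_rot":[0,0,0]},{"hand":0,"translation":[-0.28,-0.41,0.11],"delta_rot":[0,0,0]},{"hand":0,"translation":[-0.31,-0.38,0.1],"delta_rot":[0,0,0]},{"hand":0,"translation":[-0.34,-0.34,0.1],"delta_rot":[0,0,0]}]';python3 fk.py;python3 - <<'E'
from h import *
p,d=ctrl.get_image("wrist");np.save("pics/w5.npy",d);cv2.imwrite("pics/w5.png",p[:,:,::-1])
E
```

```text
t: 11.78
tool_pos: [0.6243, 0.135, 0.2043]
tool_rot: [-2.163, -0.136, -2.154]
contact_force: [-1.0, -3.6, 2.5]
opening: -0.0003
11.775 q [ 0.076 -0.13   2.375  3.063  0.671 -1.511] dq 0.13 p [0.6243 0.135  0.2043] F [-1.  -3.6  2.5] -0.0003
hub frame tip [-10.5  41.9  38.9]
[[ 0.004  0.259  0.966]
 [ 0.003 -0.966  0.259]
 [ 1.     0.002 -0.004]]
```

View pics/w5.png

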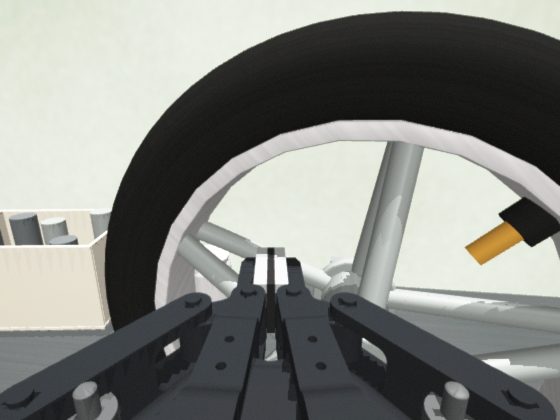

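Run:
```python
from h import *
c=ctrl.calibration("wrist")
for n,u,v,x in(("pin tip",476,254,0),("pin base",508,232,0),("spoke top end",406,148,-.01),("mid",392,210,-.021)): print(n,onplane("wrist",u,v,x,c)[1:])
```

```text
pin tip (np.float64(45.04809597013257), np.float64(0.0701973734866263))
pin base (np.float64(44.33086742370606), np.float64(0.08581070818112121))
spoke top end (np.float64(7.72994694235198), np.float64(0.09796556773349037))
mid (np.float64(7.239735952060786), np.float64(0.0741708604242874))
```

```bash
python3 -m creep '[{"hand":0,"translation":[0.3,0.5,-0.1],"delta_rot":[0,0,0]},{"hand":0,"translation":[0,0,-1.5],"delta_rot":[0,0,0]},{"hand":0,"translation":[0,0,-1.5],"delta_rot":[0,0,0]},{"hand":0,"translation":[0,0,-1.3],"delta_rot":[0,0,0]}]';python3 fk.py; python3 go.py 6 -52 -60 45 0 15 180;python3 go.py 8 -52 -60 -14 0 15 180
```

```text
t: 12.32
tool_pos: [0.5802, 0.1244, 0.2066]
tool_rot: [-2.165, -0.139, -2.151]
contact_force: [-0.2, 0.5, 0.4]
opening: -0.0001
12.325 q [ 0.052 -0.283  2.489  3.018  0.632 -1.474] dq 0.355 p [0.5802 0.1244 0.2066] F [-0.2  0.5  0.4] -0.0001
hub frame tip [-52.8  25.4  41.1]
[[ 0.006  0.26   0.966]
 [ 0.004 -0.966  0.26 ]
 [ 1.     0.003 -0.007]]
T [0.1, 1.4, -0.4] R [-0.0, 0.1, 0.0] dq 0.08 [ 0.01 -0.3   2.5   2.94  0.63 -1.41]
T [0.1, 1.4, -0.4] R [-0.0, 0.1, 0.0] dq 0.08 [-0.04 -0.32  2.52  2.86  0.64 -1.35]
T [0.1, 1.4, -0.4] R [-0.0, 0.1, 0.0] dq 0.08 [-0.09 -0.34  2.53  2.79  0.64 -1.28]
T [0.1, 1.4, -0.4] R [-0.0, 0.1, 0.0] dq 0.08 [-0.13 -0.36  2.54  2.71  0.65 -1.22]
T [0.1, 1.4, -0.4] R [-0.0, 0.1, 0.0] dq 0.08 [-0.18 -0.37  2.55  2.63  0.67 -1.16]
T [0.1, 1.4, -0.4] R [-0.0, 0.1, 0.0] dq 0.07 [-0.23 -0.38  2.55  2.56  0.69 -1.1 ]
hubtip now [-52.8  25.4  41.1] 12.325
T [-0.7, 1.0, -0.3] R [-0.0, 0.0, 0.0] dq 0.05 [ 0.02 -0.27  2.5   2.97  0.66 -1.43]
T [-0.7, 1.0, -0.3] R [-0.0, 0.0, 0.0] dq 0.05 [-0.02 -0.26  2.51  2.92  0.68 -1.4 ]
T [-0.7, 1.0, -0.3] R [-0.0, 0.0, 0.0] dq 0.05 [-0.05 -0.24  2.51  2.87  0.71 -1.37]
T [-0.7, 1.0, -0.3] R [-0.0, 0.0, 0.0] dq 0.04 [-0.09 -0.23  2.52  2.83  0.74 -1.34]
T [-0.7, 1.0, -0.3] R [-0.0, 0.0, 0.0] dq 0.04 [-0.12 -0.21  2.52  2.78  0.77 -1.31]
T [-0.7, 1.0, -0.3] R [-0.0, 0.0, 0.0] dq 0.04 [-0.16 -0.19  2.52  2.74  0.8  -1.29]
T [-0.7, 1.0, -0.3] R [-0.0, 0.0, 0.0] dq 0.04 [-0.19 -0.16  2.52  2.71  0.84 -1.27]
T [-0.7, 1.0, -0.3] R [-0.0, 0.0, 0.0] dq 0.04 [-0.23 -0.14  2.52  2.67  0.87 -1.25]
hubtip now [-52.8  25.4  41.1] 12.325
```

```bash
python3 -m creep '[{"hand":0,"translation":[0.1,1.6,-0.45],"delta_rot":[0,0,0]},{"hand":0,"translation":[0.1,1.7,-0.45],"delta_rot":[0,0,0]},{"hand":0,"translation":[0.1,1.7,-0.45],"delta_rot":[0,0,0]},{"hand":0,"translation":[0,1.7,-0.45],"delta_rot":[0,0,0]},{"hand":0,"translation":[0,1.7,-0.4],"delta_rot":[0,0,0]},{"hand":0,"translation":[-2,0,0],"delta_rot":[0,0,0]},{"hand":0,"translation":[-2,0,0],"delta_rot":[0,0,0]},{"hand":0,"translation":[-2,0,0],"delta_rot":[0,0,0]}]';python3 fk.py;python3 - <<'E'
from h import *
p,d=ctrl.get_image("wrist");cv2.imwrite("pics/w6.png",p[:,:,::-1])
E
```

```text
t: 13.32
tool_pos: [0.5691, 0.0382, 0.1498]
tool_rot: [-2.165, -0.138, -2.152]
contact_force: [0.5, 0.5, 0.7]
opening: 0.0002
13.325 q [-0.236 -0.14   2.523  2.66   0.866 -1.249] dq 0.686 p [0.5691 0.0382 0.1498] F [0.5 0.5 0.7] 0.0002
hub frame tip [-52.  -61.5 -15.6]
[[ 0.005  0.26   0.966]
 [ 0.004 -0.966  0.26 ]
 [ 1.     0.003 -0.006]]
```

View pics/w6.png

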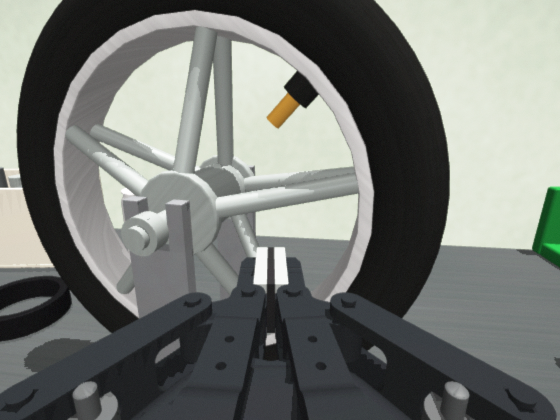

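```bash
python3 - <<'E'
from h import *
c=ctrl.calibration("wrist")
for n,u,v,x in(("pin tip",273,121,0),("pin base",293,99,0),("spoke R end",355,183,-.01),("mid",300,195,-.021),("sp0",206,38,-.01)): print(n,onplane("wrist",u,v,x,c)[1:])
E
python3 go.py 3 -11 -57 -15 0 15 180
```

```text
pin tip (np.float64(45.07294728709777), np.float64(0.06678642749045066))
pin base (np.float64(44.805233721671435), np.float64(0.08425052946997857))
spoke R end (np.float64(81.91123806953608), np.float64(0.09931584892905622))
mid (np.float64(83.63191761939754), np.float64(0.06914911055786122))
sp0 (np.float64(6.578020615549421), np.float64(0.09305532766327965))
T [0.2, 0.2, 1.4] R [-0.0, 0.2, 0.0] dq 0.04 [-0.23 -0.09  2.49  2.68  0.87 -1.26]
T [0.2, 0.2, 1.4] R [-0.0, 0.2, 0.0] dq 0.04 [-0.22 -0.06  2.45  2.69  0.87 -1.27]
T [0.2, 0.2, 1.4] R [-0.0, 0.2, 0.0] dq 0.03 [-0.21 -0.02  2.42  2.7   0.88 -1.28]
hubtip now [-53.2 -61.5 -19.6] 13.375
```

```bash
python3 -m creep '[{"hand":0,"translation":[0.2,0.2,1.4],"delta_rot":[0,0,0]},{"hand":0,"translation":[0.2,0.2,1.4],"delta_rot":[0,0,0]},{"hand":0,"translation":[0.2,0.2,1.4],"delta_rot":[0,0,0]},{"hand":0,"translation":[0,0,0],"delta_rot":[0,0,0]}]';python3 fk.py
python3 - <<'E'
import numpy as np
a=np.radians(np.arange(105,54,-5));y=-58*np.sin(a);z=58*np.cos(a)
for i in range(len(a)-1):
    dy=(y[i+1]-y[i])/10;dz=(z[i+1]-z[i])/10
    print(round(np.degrees(a[i+1])),[round(float(k),2) for k in(dz,-.966*dy,.26*dy)])
E
```

```text
t: 13.88
tool_pos: [0.6134, 0.0374, 0.1579]
tool_rot: [-2.161, -0.138, -2.155]
contact_force: [-0.2, 0.1, -0.7]
opening: -0.0003
13.875 q [-0.207 -0.044  2.418  2.693  0.851 -1.268] dq 0.041 p [0.6134 0.0374 0.1579] F [-0.2  0.1 -0.7] -0.0003
hub frame tip [ -7.9 -56.2  -7.5]
[[ 0.002  0.259  0.966]
 [ 0.003 -0.966  0.259]
 [ 1.     0.003 -0.003]]
100 [0.49, 0.11, -0.03]
95 [0.5, 0.06, -0.02]
90 [0.51, 0.02, -0.01]
85 [0.51, -0.02, 0.01]
80 [0.5, -0.06, 0.02]
75 [0.49, -0.11, 0.03]
70 [0.48, -0.15, 0.04]
65 [0.47, -0.19, 0.05]
60 [0.45, -0.23, 0.06]
55 [0.43, -0.26, 0.07]
```

```bash
python3 -m creep '[{"hand":0,"translation":[0.4,0.1,-0.3],"delta_rot":[0,0,0]},{"hand":0,"translation":[0.4,0,0],"delta_rot":[0,0,0]},{"hand":0,"translation":[0.5,-0.03,0],"delta_rot":[0,0,0]},{"hand":0,"translation":[0.5,-0.07,0.02],"delta_rot":[0,0,0]},{"hand":0,"translation":[0.5,-0.11,0.03],"delta_rot":[0,0,0]},{"hand":0,"translation":[0.48,-0.15,0.04],"delta_rot":[0,0,0]},{"hand":0,"translation":[0,0,0],"delta_rot":[0,0,0]}]';python3 fk.py;python3 - <<'E'
from h import *
p,d=ctrl.get_image("wrist");cv2.imwrite("pics/w7.png",p[:,:,::-1])
E
```

```text
t: 14.75
tool_pos: [0.6099, 0.0399, 0.1856]
tool_rot: [-2.161, -0.137, -2.155]
contact_force: [-1.5, -1.1, -1.4]
opening: -0.0002
14.75 q [-0.202 -0.151  2.439  2.665  0.774 -1.22 ] dq 0.01 p [0.6099 0.0399 0.1856] F [-1.5 -1.1 -1.4] -0.0002
hub frame tip [-11.7 -54.3  20.2]
[[ 0.002  0.259  0.966]
 [ 0.003 -0.966  0.259]
 [ 1.     0.002 -0.003]]
```

View pics/w7.png

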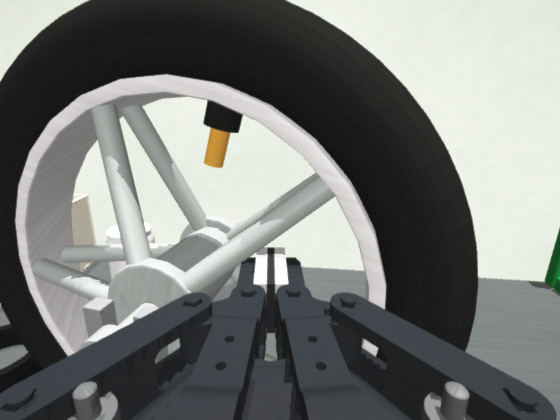

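```bash
cat > stem.py <<'E'
from h import *
import sys
c=ctrl.calibration("wrist");p,_=ctrl.get_image("wrist");f=sys.argv[1];cv2.imwrite(f"pics/{f}.png",p[:,:,::-1])
h=cv2.cvtColor(p,cv2.COLOR_RGB2HSV);m=((h[...,1]>150)&(h[...,0]>8)&(h[...,0]<30)).astype(np.uint8)
n,l,s,ct=cv2.connectedComponentsWithStats(m);i=1+np.argmax(s[1:,4]);v,u=np.nonzero(l==i)
print("stem px",ct[i].round(1),s[i])
q=np.array([onplane("wrist",a,b,0,c)[0] for a,b in zip(u,v)])[:,1:]
print("centroid ang",np.degrees(np.arctan2(-q[:,0].mean(),q[:,1].mean())),"r",np.hypot(*q.mean(0)))
vx,vy,_,_=cv2.fitLine(q.astype(np.float32),cv2.DIST_L2,0,.01,.01).ravel();print("axis lean",np.degrees(np.arctan(-vx/vy)))
E
python3 stem.py w8
```

```text
stem px [216.1 147.2] [205 128  24  39 664]
centroid ang 15.305306013358647 r 0.07815909080604791
axis lean 17.181822
```

```bash
python3 -m creep '[{"hand":0,"translation":[0.3,-0.12,0.03],"delta_rot":[0,0,0]},{"hand":0,"translation":[0.32,-0.13,0.03],"delta_rot":[0,0,0]},{"hand":0,"translation":[0.3,-0.14,0.04],"delta_rot":[0,0,0]},{"hand":0,"translation":[0.25,-0.14,0.04],"delta_rot":[0,0,0]},{"hand":0,"translation":[0,0,0],"delta_rot":[0,0,0]}]';python3 fk.py;python3 stem.py w9
```

```text
t: 15.48
tool_pos: [0.6104, 0.0455, 0.1964]
tool_rot: [-2.162, -0.137, -2.153]
contact_force: [-0.7, -0.7, -2.9]
opening: 0.0
15.475 q [-0.185 -0.187  2.442  2.67   0.736 -1.213] dq 0.006 p [0.6104 0.0455 0.1964] F [-0.7 -0.7 -2.9] 0.0
hub frame tip [-12.  -48.6  31. ]
[[ 0.004  0.26   0.966]
 [ 0.003 -0.966  0.26 ]
 [ 1.     0.002 -0.004]]
stem px [197.9 161.3] [189 144  18  36 620]
centroid ang 2.7684921352741654 r 0.0785086475727142
axis lean 5.3026485
```

```bash
python3 -m creep '[{"hand":0,"translation":[0.15,-0.1,0.03],"delta_rot":[0,0,0]},{"hand":0,"translation":[0.15,-0.1,0.03],"delta_rot":[0,0,0]},{"hand":0,"translation":[0,0,0],"delta_rot":[0,0,0]}]';python3 fk.py;python3 stem.py w10
```

```text
t: 15.9
tool_pos: [0.6107, 0.0475, 0.1989]
tool_rot: [-2.164, -0.137, -2.152]
contact_force: [-2.1, -1.4, -2.8]
opening: -0.0003
15.9 q [-0.179 -0.195  2.442  2.674  0.726 -1.213] dq 0.003 p [0.6107 0.0475 0.1989] F [-2.1 -1.4 -2.8] -0.0003
hub frame tip [-12.  -46.6  33.4]
[[ 0.005  0.259  0.966]
 [ 0.003 -0.966  0.259]
 [ 1.     0.002 -0.005]]
stem px [193.8 165.3] [184 148  20  36 622]
centroid ang -0.48004222270280666 r 0.0786242575897649
axis lean 1.7718782
```

View pics/w10.png

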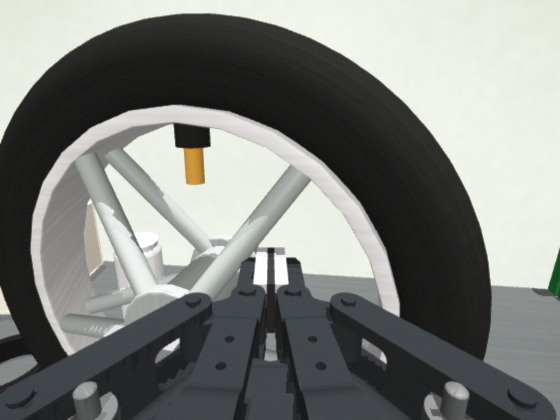

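The stem looks vertical (pin at 194,165). I'll back off the spoke and withdraw, then check.

```bash
python3 -m creep '[{"hand":0,"translation":[-0.4,0.3,-0.1],"delta_rot":[0,0,0]},{"hand":0,"translation":[-0.4,0.2,-0.1],"delta_rot":[0,0,0]},{"hand":0,"translation":[0,0,-1.3],"delta_rot":[0,0,0]},{"hand":0,"translation":[0,0,-1.4],"delta_rot":[0,0,0]},{"hand":0,"translation":[0,0,-1.4],"delta_rot":[0,0,0]},{"hand":0,"translation":[0,0,0],"delta_rot":[0,0,0]}]';python3 fk.py;python3 stem.py w11
python3 - <<'E'
from h import *
p,d=ctrl.get_image("side");cv2.imwrite("pics/s2.png",p[:,:,::-1])
W=pts("side",d);h=cv2.cvtColor(p,cv2.COLOR_RGB2HSV);m=(h[...,1]>120)&(h[...,0]>8)&(h[...,0]<35);m[:,:262]=0;m[:,318:]=0;m[:140]=0
print(np.argwhere(m)[:40].tolist());print(np.median(toH(W[m]),0) if m.any() else None)
E
```

```text
t: 16.7
tool_pos: [0.5683, 0.0368, 0.1913]
tool_rot: [-2.163, -0.137, -2.154]
contact_force: [-0.0, -0.4, 0.5]
opening: 0.0005
16.7 q [-0.24  -0.315  2.549  2.584  0.74  -1.143] dq 0.031 p [0.5683 0.0368 0.1913] F [-0.  -0.4  0.5] 0.0005
hub frame tip [-52.5 -63.   25.9]
[[ 0.004  0.259  0.966]
 [ 0.003 -0.966  0.259]
 [ 1.     0.002 -0.004]]
stem px [200.1 142.2] [193 127  15  31 409]
centroid ang -0.5149344701483405 r 0.07901384163852267
axis lean 1.4007872
[]
None
```

View pics/w11.png

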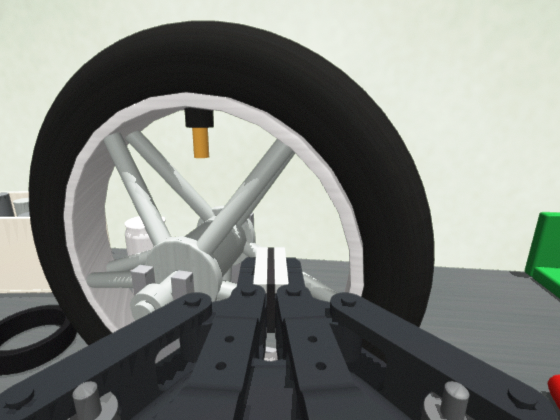

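View pics/s2.png

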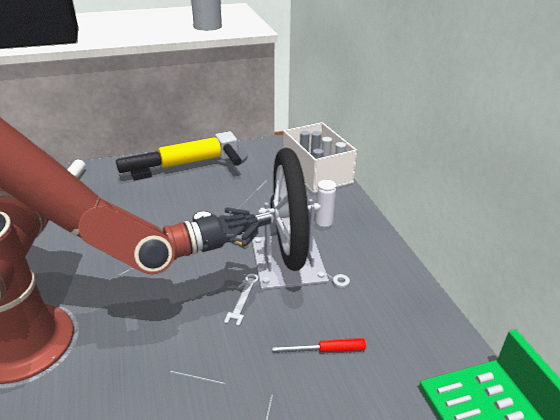

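Run:
```python
from h import *
from scipy.optimize import least_squares
c=ctrl.calibration("wrist");p,d=ctrl.get_image("wrist")
h=cv2.cvtColor(p,cv2.COLOR_RGB2HSV);m=(h[...,1]>150)&(h[...,0]>8)&(h[...,0]<30)&(d>0);m[:,:150]=0;m[200:]=0
q=toH(pts("wrist",d,c)[m]);cam=toH(c['T'][:3,3]);q=q[q[:,2]>.06]
print("surf",np.median(q,0));v=np.median(q,0)-cam;v/=np.linalg.norm(v);ax=np.median(q,0)+v*.0045;print("centre",ax,"ang",np.degrees(np.arctan2(-ax[1],ax[2])))
for n,u,vv,x in(("spR",283,153,-.01),("spL",121,143,-.01)):print(n,onplane("wrist",u,vv,x,c)[1:])
p,d=ctrl.get_image("top");W=pts("top",d);m=np.zeros(d.shape,bool);m[172:228,200:325]=1
m&=(p.max(2)<60)&(d>0)&(W[...,2]>0.25);Q=W[m]
def f(a):
    v=Q-a[:3];x=v@ex;r=np.sqrt((v**2).sum(1)-x**2);return np.hypot(r-.129,x)-.021
s=least_squares(f,H,loss="soft_l1",f_scale=.003);print("hub now",s.x)
cv2.imwrite("pics/t2.png",p[:,:,::-1]);print(ctrl.get_obs()['t'])
```

```text
surf [-0.00509787 -0.00231727  0.07967567]
centre [-0.00112262 -0.00025422  0.07923838] ang 0.18382327333152226
spR (np.float64(37.23946476254631), np.float64(0.0953634966356623))
spL (np.float64(-34.33414208115265), np.float64(0.09522015662666522))
hub now [0.63735027 0.09344542 0.16523857]
16.9
```

View pics/t2.png

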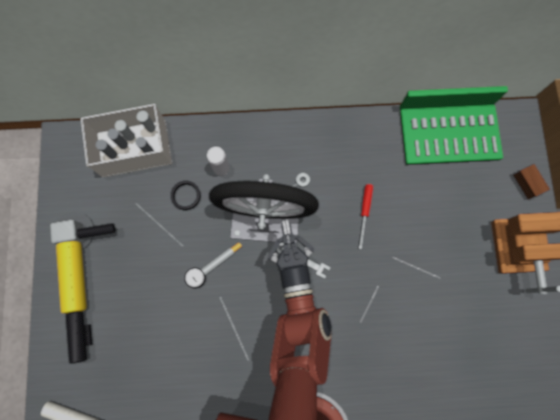

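```bash
python3 -c "
from station import ctrl
print(ctrl.get_obs()['contact_force']);print(ctrl.finish_job())"
```

```text
[-0.80807244  0.14729681 -0.43092852]
the job is handed in; nothing more can be done
None
```

I turned the wheel counter-clockwise about 180° in two pushes from inside the gaps between spokes. The first push took it about 136° and the second about 44°. I then backed the fingers off and withdrew to about 52 mm in front of the wheel's middle plane, and handed the job in at about 17 s.

Last checks before handing in:
- **Stem angle:** within about 2° of straight up, against a limit of 5°. The readings disagreed slightly: +0.2° from pin depth, -0.5° from the pin centroid, +1.4° from the pin's lean and about +1.4° from the two spokes beside it.
- **Wheel at rest:** the stem reading barely changed after I backed off the spoke (centroid -0.48° to -0.51°). I did not measure the wheel's speed.
- **Axle:** the fitted hub height was 165.2 mm, against 165.4 mm at the start, so it has not lifted.
- **Bystanders:** they look unmoved in the top and side pictures. I compared these by eye only, and the arm partly hides the spanner in the top view.
- **Contact:** the force reading was under 1 N, at sensor noise level. The highest force I read while pushing was about 4–5 N, and I saw no contact with the tyre or the valve stem.

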